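Kit the power-supply parts into their nests

TASK

Kit the four loose power-supply parts standing on the bench: set each one, upright, in the grey nest whose recess matches its shape and size, so that it sits flat on the nest's floor inside the rim. Set the parts down rather than dropping them, and leave the multimeter and the microphone on its tripod where they are.

Things in the scene. Friction and masses are not known exactly. Their poses are not given: they have to be found in the camera images.
- large_can_mid (a point): Large capacitor: an upright black cylinder with a bare aluminium top, diameter 50, height 55, 0.11 to 0.20 kg. Origin: its centre, half-way up; z up. Stands upright at the start, on the bare bench; yaw means nothing for it. Belongs in the large round nest.
- small_can_mid (a point): Small capacitor: the same look, diameter 34, height 46, 0.045 to 0.08 kg. Origin: its centre, half-way up; z up. Stands upright at the start, on the bare bench; yaw means nothing for it. Belongs in the small round nest.
- heatsink_mid (a point): Finned aluminium heatsink, an oblong block 72 (its x) by 36 (its y) by 44 high, flat outer fins along its long sides, good to grip across the 36 mm; 0.10 to 0.18 kg. Origin: its centre, half-way up; z up. Stands upright at the start, on the bare bench. Belongs in the oblong nest.
- transformer_mid (a point): Small mains transformer: upright laminated steel core with a copper winding through it, square footprint 48 by 48, height 50, 0.22 to 0.39 kg. The core spans the full 48 along its x (faces 26 wide), the winding the full 48 along its y (faces 32 wide, from 10 to 40 mm height): it can be gripped across either. Origin: its centre, half-way up; z up. Stands upright at the start, on the bare bench. Belongs in the square nest, in any of the four quarter turns.
- large_round_nest: Large round nest: recess diameter 60, outer diameter 68. Fixed to the bench, grey plastic with an off-white floor 3 mm thick, rim 9 mm above the bench (recess 6 mm deep, walls 4 mm thick). Origin: centre of its underside, on the bench; z up.
- small_round_nest: Small round nest: recess diameter 44, outer diameter 52. Fixed to the bench, grey plastic with an off-white floor 3 mm thick, rim 9 mm above the bench (recess 6 mm deep, walls 4 mm thick). Origin: centre of its underside, on the bench; z up.
- oblong_nest: Oblong nest: recess 82 (its x) by 46 (its y), outside 90 by 54. Fixed to the bench, grey plastic with an off-white floor 3 mm thick, rim 9 mm above the bench (recess 6 mm deep, walls 4 mm thick). Origin: centre of its underside, on the bench; z up.
- square_nest: Square nest: recess 58 by 58, outside 66 by 66, sides along its x and y. Fixed to the bench, grey plastic with an off-white floor 3 mm thick, rim 9 mm above the bench (recess 6 mm deep, walls 4 mm thick). Origin: centre of its underside, on the bench; z up.
- multimeter: Bystander, leave alone: a black hand-held multimeter, 160 (its x) by 80 by 34 high with a dial on top to 44, lying at the far side of the work. Origin: centre of its underside.
- microphone: Bystander, leave alone: a slim metal microphone lying level in a black clip on a small three-legged stand, 175 high, reaching up to 115 from its axis, at the right of the work. Origin: on the stand's axis at bench height.
Not all that is in view belongs to the job. What is shaped like the part that bears small_can_mid but yellow is not meant.

How it is judged:
By the outcome, as a careful person would: the job done as asked, in the order asked, and still so for the second after the job is handed in, with the robot touching nothing.
It also fails if it takes over 88 s, if anything falls off the work surface, if the arm or the gripper's body presses on something with over 40 N, if the wrist force passes 120 N, or if a joint passes its speed limit or range.

ROBOT

A 6-joint arm with a two-finger parallel gripper is mounted at the origin on the work surface. World frame = base frame: x ahead of the robot, y to its left, z up, the work surface at z = 0. Lengths are in mm, angles in degrees, forces in N, time in s.
With the tool pointing down it reaches from about 350 to 850 mm from the base axis. Payload 8.1 kg.
Tool frame: the origin (TCP) lies on the centre line of the jaws, within the pads' length; the fingertips stand 8 mm ahead of it and the grasp point (between the pads) lies 11 mm behind it; x points along the fingers, z is the direction in which the jaws open and shut, and the axes are right-handed (so a half turn about x gives the same grasp; the last joint's range is limited). The gripper opens to 85 mm and grips with 20 to 120 N. Pads are 22 mm wide; open, the fingers measure 114 mm over their backs; the gripper's body (76 mm by 85 mm) begins 54 mm behind the grasp point. The pads swing forward as they close: fully open they stand 13 mm farther back than shut.
Start: joints at [69.362, 7.471, 85.268, -0, 87.261, -4.893], TCP at [162.791, 577.498, 203.092] pointing down, gripper open.
Joint ranges: [-169.43, 169.43], [-51.17, 129.36], [1.28, 143.12], [-76.62, 256.62], [0, 156.53], [-152.29, 152.29]. Speed limits (degrees/s): [136.94, 136.94, 159.86, 180, 180, 180].

INTERFACE

Orientations are given as [roll, pitch, yaw] about the fixed x, y, z axes, in that order (R = Rz(yaw) Ry(pitch) Rx(roll)).
In Python, from bench import r, vision, order gives the robot as it stands. The module is installed in compiled form; this text tells all that it offers.
- The arm moves only by the shell command python3 -m jog 'ROWS' [FORCE]. ROWS is JSON, a list of rows, each a list of 3 entries, a list of its own where there are three numbers: the shift along the world's x, y, z in m, then the turn, a rotation vector about the world's x, y, z in rad, then the opening, from -1 (shut) to 1 (fully open). A call has 1 to 5 rows; each row is the pose to reach, as a shift and turn from the pose commanded when the call began; what a row does not reach only later rows make up. A row lasts 1/12 s, in which the tool goes at most 41.7 mm and 7.16 degrees, less where a joint would pass 70% of its speed; a pose out of reach is approached as far as the arm can. A call with a gripper value outside its range is refused whole. The fingers move at their own pace and stop on an object; FORCE is the grip in N (left out, the last holds). Time passes only in rows, so rows that repeat a pose let the fingers close. It gives the time, the measured TCP pose, the force and the opening at its end, in the units of the state.
- r.sense(): the state, without advancing time (a new reading comes with each control period).
- vision.snapshot(name): name is "side" or "top"; returns the picture (400x640x3 uint8, red, green, blue); there is no depth.
- vision.camera_model(name): a dict with "fov_y" (degrees; the focal length in pixels is half the picture's height over the tangent of half this angle, whatever the lens; pixels are square), "cx", "cy" (the principal point, pixels), "world_to_cam" (4x4, takes a point from world to camera coordinates). Camera axes: x right, y down, z forward; pixel columns grow to the right and rows downward; lengths in mm; the calibration is good to about 2 mm. A picture is of the moment at which its call begins. camera_model takes no time and is no camera call.
- order.hand_in(): hands the job in, once; it reports no verdict.
The state is a dict: "time": time; "joint_pos": joint angles; "qd": joint speeds; "joint_efforts": joint torques, N m; "tool_pos": TCP position; "tcp_rot": TCP orientation; "ft_force": force on the tool from outside, world axes, zero at the start; "wrist_torque": the same for the moment, N m; "finger_gap": finger opening in mm.
Only numpy, scipy, OpenCV 4.12 (cv2) and the standard library are available. Lean on these libraries where they do the work, as an engineer would, in place of code of your own. Each camera call takes 0.05 s, during which the arm holds its last target.

## Working session

There is one attempt and no reset: what is moved stays moved. The work goes in short steps, Python scripts to look and compute and a shell command to move; the robot and the scene stay as the last step left them, time stands still between calls to the robot, and variables do not carry over. Pictures are saved under pics/ and viewed, and the job is handed in when it is done.

```bash
mkdir -p pics
python3 - <<'E'
from bench import r, vision, order
import cv2
for n in("side","top"):
    cv2.imwrite(f"pics/{n}0.png",vision.snapshot(n)[:,:,::-1]); m=vision.camera_model(n); print(n,m)
s=r.sense(); print(s)
E
```

```text
side {'fov_y': 50.63859682697353, 'cx': 312.5450618954406, 'cy': 201.0750360627938, 'world_to_cam': array([[ 8.00173796e-01, -5.99709934e-01,  8.36009967e-03,
        -5.56141895e+02],
       [-4.58411885e-01, -6.20513879e-01, -6.36255506e-01,
         2.13162385e+02],
       [ 3.86756306e-01,  5.05282614e-01, -7.71433108e-01,
         8.59937428e+02],
       [ 0.00000000e+00,  0.00000000e+00,  0.00000000e+00,
         1.00000000e+00]])}
top {'fov_y': 53.236023597538676, 'cx': 318.23523394726067, 'cy': 201.31621141598683, 'world_to_cam': array([[ 3.88507735e-03, -9.99798978e-01,  1.96700381e-02,
        -1.33033812e+02],
       [-9.91092026e-01, -6.46831022e-03, -1.33021642e-01,
         6.09536915e+02],
       [ 1.33122133e-01, -1.89780186e-02, -9.90917924e-01,
         1.11863805e+03],
       [ 0.00000000e+00,  0.00000000e+00,  0.00000000e+00,
         1.00000000e+00]])}
{'time': 0.1, 'joint_pos': array([ 6.93625149e+01,  7.51336561e+00,  8.53253571e+01, -1.15971311e-03,
        8.72608965e+01, -4.89223587e+00]), 'qd': array([-0.03182276, -0.1187182 , -0.08897395, -0.01458916,  0.0438054 ,
       -0.0365971 ]), 'joint_efforts': array([ 1.62132048e-03, -5.70954323e+01, -5.01938367e+01, -1.33520987e-05,
        8.14888015e-03, -8.93597836e-07]), 'tool_pos': array([162.59593586, 576.96630732, 202.10021486]), 'tcp_rot': array([ 175.7739227 ,   89.90037408, -109.97127006]), 'ft_force': array([-0.4731305 ,  0.36506692,  0.53207649]), 'wrist_torque': array([0.00621172, 0.0083581 , 0.03715336]), 'finger_gap': 85.17652913274219}
```

View pics/top0.png

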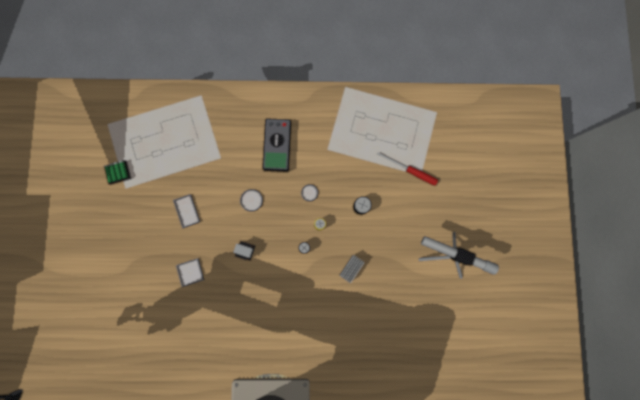

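View pics/side0.png

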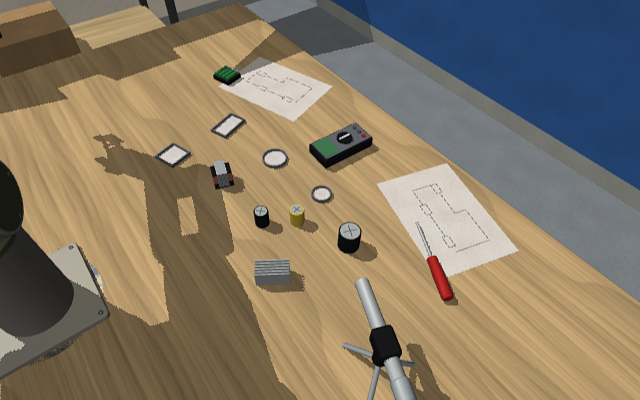

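Top view: the nests are large round (252,200), small round (310,193), oblong (187,211) and square (190,272). The parts are the transformer (245,250), a small black can (304,247), a yellow can (320,224), the large can (362,205) and the heatsink (352,268). I'll check these in enlarged crops.

```bash
cat > h.py <<'E'
import numpy as np, cv2
from bench import r, vision
def cam(n):
    m=vision.camera_model(n); f=200/np.tan(np.radians(m["fov_y"]/2)); return f,m["cx"],m["cy"],m["world_to_cam"]
def proj(n,p):
    f,cx,cy,T=cam(n); q=T[:3,:3]@np.array(p,float)+T[:3,3]; return np.array([cx+f*q[0]/q[2],cy+f*q[1]/q[2]])
def ray(n,u,v):
    f,cx,cy,T=cam(n); R=T[:3,:3]; return -R.T@T[:3,3], R.T@np.array([(u-cx)/f,(v-cy)/f,1])
def plane(n,u,v,z):
    c,d=ray(n,u,v); return c+d*(z-c[2])/d[2]
E
python3 - <<'E'
import cv2
t=cv2.imread("pics/top0.png"); s=cv2.imread("pics/side0.png")
cv2.imwrite("pics/topc.png",cv2.resize(t[170:300,165:385],None,fx=3.6,fy=3.6,interpolation=cv2.INTER_CUBIC))
cv2.imwrite("pics/sidec.png",cv2.resize(s[105:295,145:375],None,fx=3.1,fy=3.1,interpolation=cv2.INTER_CUBIC))
E
```

```text
(no output)
```

View pics/topc.png

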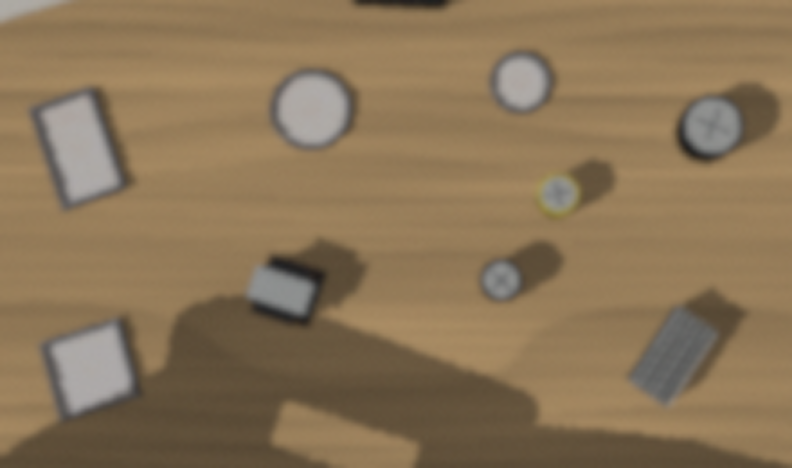

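View pics/sidec.png

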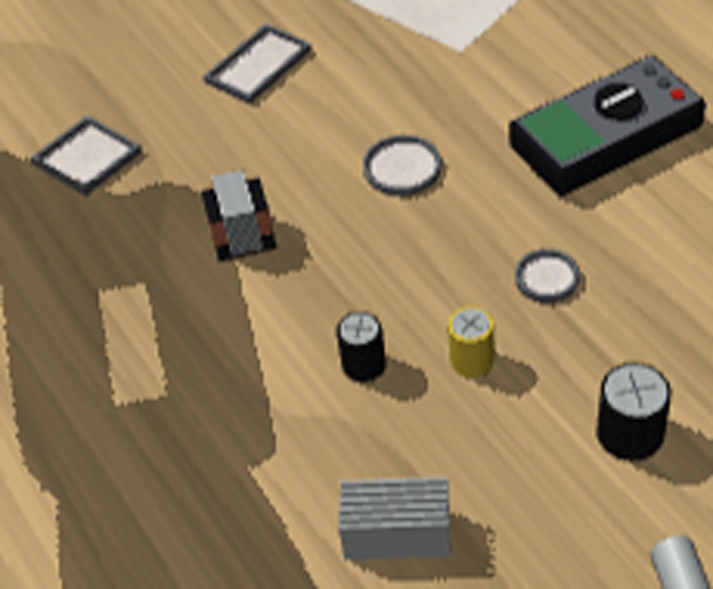

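The small-can candidates in the top view are black at (304,247) and yellow at (320,224). The black one is meant, because yellow is excluded, and the crops confirm this. Next I'll measure everything.

```bash
cat > meas.py <<'E'
from h import *
import sys
# name, height plane, top seed, side seed
IT=[("LRN",3,(252,200),(275,158)),("SRN",3,(310,193),(321,194)),("OBN",3,(187,211),(228,125)),("SQN",3,(190,272),(173,155)),
("LC",55,(362,205),(349,230)),("SC",46,(304,247),(261,211)),("TR",50,(243,250),(220,167)),("HS",44,(352,268),(272,267))]
def go(pref,items=IT):
    for n in("top","side"):
        im=cv2.imread(f"pics/{n}{pref}.png"); K=4
        big=cv2.resize(im,None,fx=K,fy=K,interpolation=cv2.INTER_CUBIC)
        hsv=cv2.cvtColor(big,cv2.COLOR_BGR2HSV)
        for nm,z,ts,ss in items:
            s=ts if n=="top" else ss
            vmin=150 if z==3 else (75 if nm=="HS" else 100)
            m=((hsv[:,:,1]<60)&(hsv[:,:,2]>vmin)).astype(np.uint8)*255
            m=cv2.morphologyEx(m,cv2.MORPH_CLOSE,np.ones((9,9)))
            cs,_=cv2.findContours(m,cv2.RETR_EXTERNAL,cv2.CHAIN_APPROX_NONE)
            best=[c for c in cs if cv2.contourArea(c)>300 and cv2.pointPolygonTest(c,(s[0]*K+1.5,s[1]*K+1.5),True)>-12]
            if not best: print(n,nm,"none"); continue
            c=max(best,key=cv2.contourArea).reshape(-1,2); 
            w=np.array([plane(n,(u-1.5)/K,(v-1.5)/K,z)[:2] for u,v in c],np.float32)
            (x,y),(a,b),an=cv2.minAreaRect(w); M=cv2.moments(w.reshape(-1,1,2))
            # yaw of long side
            an=an if a>=b else an+90
            print(n,nm,"rect %.1f %.1f size %.1f %.1f yaw(long) %.1f"%(x,y,max(a,b),min(a,b),(an+90)%180-90),"centroid %.1f %.1f"%(M['m10']/M['m00'],M['m01']/M['m00']))
if __name__=="__main__": go(sys.argv[1])
E
python3 meas.py 0
```

```text
top LRN rect 618.2 70.3 size 53.9 51.6 yaw(long) 1.3 centroid 618.3 70.2
top SRN rect 642.1 -103.8 size 38.9 34.7 yaw(long) 0.4 centroid 642.3 -103.7
top OBN rect 585.1 261.0 size 77.8 38.6 yaw(long) 20.8 centroid 585.1 260.9
top SQN rect 405.0 242.6 size 53.8 50.6 yaw(long) 18.0 centroid 405.7 242.9
top LC rect 601.0 -257.5 size 45.7 43.3 yaw(long) -0.5 centroid 601.0 -257.3
top SC rect 476.9 -87.9 size 31.2 29.9 yaw(long) 0.3 centroid 476.7 -88.1
top TR rect 468.9 85.0 size 49.2 30.2 yaw(long) 72.9 centroid 468.6 85.6
top HS rect 418.1 -226.0 size 73.0 41.6 yaw(long) -33.8 centroid 418.4 -226.0
side LRN rect 620.2 69.2 size 55.8 51.2 yaw(long) -36.4 centroid 620.0 69.3
side SRN rect 644.1 -105.2 size 39.3 37.7 yaw(long) -36.9 centroid 644.0 -105.0
side OBN rect 586.8 261.1 size 78.0 40.1 yaw(long) 21.3 centroid 587.1 260.4
side SQN rect 406.3 242.4 size 54.8 51.4 yaw(long) 18.1 centroid 406.5 242.4
side LC rect 601.4 -259.2 size 45.2 43.5 yaw(long) 34.1 centroid 601.1 -259.1
side SC rect 478.2 -90.7 size 29.4 27.1 yaw(long) 60.6 centroid 477.9 -90.7
side TR rect 468.6 81.4 size 50.5 27.1 yaw(long) 71.3 centroid 469.0 81.6Traceback (most recent call last):
  File "meas.py", line 25, in <module>
    if __name__=="__main__": go(sys.argv[1])
                             ~~^^^^^^^^^^^^^
  File "meas.py", line 20, in go
    w=np.array([plane(n,(u-1.5)/K,(v-1.5)/K,z)[:2] for u,v in c],np.float32)
                ~~~~~^^^^^^^^^^^^^^^^^^^^^^^^^
  File "h.py", line 10, in plane
    c,d=ray(n,u,v); return c+d*(z-c[2])/d[2]
        ~~~^^^^^^^
  File "h.py", line 8, in ray
    f,cx,cy,T=cam(n); R=T[:3,:3]; return -R.T@T[:3,3], R.T@np.array([(u-cx)/f,(v-cy)/f,1])
              ~~~^^^
  File "h.py", line 4, in cam
    m=vision.camera_model(n); f=200/np.tan(np.radians(m["fov_y"]/2)); return f,m["cx"],m["cy"],m["world_to_cam"]
ValueError: time passes only in moves, steps and waits
```

```bash
python3 - <<'E'
s=open('h.py').read()
s=s.replace("def cam(n):\n","import functools\n@functools.lru_cache(None)\ndef cam(n):\n"); open('h.py','w').write(s)
E
python3 - <<'E'
from h import *
from scipy.spatial.transform import Rotation as Ro
for c in [(255,260.2),(289.2,259.8),(289.8,275),(255,275)]: print("HS side",plane("side",*c,44).round(1))
for c in [(680,305),(718,335),(668,405),(630,378)]: print("HS top",plane("top",c[0]/3.6+165,c[1]/3.6+170,44).round(1))
print("yellow",plane("top",320,224,46), "mm",[plane("top",*c,34).round() for c in((262,171),(290,171))])
print([-(cam(n)[3][:3,:3].T@cam(n)[3][:3,3]) for n in("top","side")])
s=r.sense();R=Ro.from_euler('xyz',s["tcp_rot"],degrees=True).as_matrix();print(s["time"],R.round(3)); print("jaw",np.degrees(np.arctan2(R[1,2],R[0,2])))
E
python3 meas.py 0 | grep HS
```

```text
HS side [ 398.6 -194.8   44. ]
HS side [ 456.4 -236.5   44. ]
HS side [ 436.8 -266.7   44. ]
HS side [ 380.  -224.6   44. ]
HS top [ 456.7 -232.3   44. ]
HS top [ 433.2 -262.3   44. ]
HS top [ 378.7 -222.2   44. ]
HS top [ 399.5 -192.4   44. ]
yellow [ 543.88251964 -135.11981637   46.        ] mm [array([700.,  36.,  34.]), array([701., -46.,  34.])]
[array([ 455.70853852, -107.83486178, 1192.17687858]), array([ 210.14011938, -635.76503224,  803.65934524])]
0.1 [[-0.001 -0.962  0.271]
 [-0.002  0.271  0.962]
 [-1.     0.    -0.002]]
jaw 74.25481360094957
top HS rect 418.1 -226.0 size 73.0 41.6 yaw(long) -33.8 centroid 418.4 -226.0
side HS rect 411.8 -238.0 size 73.1 60.9 yaw(long) -34.2 centroid 412.2 -238.0
```

```bash
python3 -m jog '[[[0.02,-0.033,0],[0,0,0],1],[[0.04,-0.066,0],[0,0,0],1],[[0.06,-0.099,-0.005],[0,0,0],1],[[0.08,-0.131,-0.01],[0,0,0],1],[[0.102,-0.164,-0.02],[0,0,-0.039],1]]' 60; python3 -m jog '[[[0.02,-0.033,0],[0,0,0],1],[[0.04,-0.066,0],[0,0,0],1],[[0.06,-0.099,-0.005],[0,0,0],1],[[0.08,-0.131,-0.01],[0,0,0],1],[[0.102,-0.164,-0.02],[0,0,0],1]]'; python3 -m jog '[[[0.02,-0.033,0],[0,0,0],1],[[0.04,-0.066,-0.01],[0,0,0],1],[[0.06,-0.099,-0.02],[0,0,0],1],[[0.08,-0.131,-0.04],[0,0,0],1],[[0.102,-0.165,-0.053],[0,0,0],1]]'
python3 -m jog '[[[0,0,0],[0,0,0],1],[[0,0,0],[0,0,0],1]]'
python3 - <<'E'
from h import *
for n in("side","top"): cv2.imwrite(f"pics/{n}1.png",vision.snapshot(n)[:,:,::-1])
im=cv2.imread("pics/side1.png"); cv2.imwrite("pics/c1.png",cv2.resize(im[80:280,130:380],None,fx=3,fy=3))
print(proj("side",r.sense()["tool_pos"]),proj("top",r.sense()["tool_pos"]))
E
```

```text
time: 0.52
tool_pos: [265.3, 412.4, 183.4]
tcp_rot: [-18.2, 89.9, 53.9]
ft_force: [1.0, 0.3, -0.8]
finger_gap: 85.5
time: 0.93
tool_pos: [367.6, 248.2, 163.7]
tcp_rot: [-39.4, 89.9, 32.7]
ft_force: [0.4, 1.6, -0.0]
finger_gap: 85.1
time: 1.35
tool_pos: [467.8, 84.3, 109.3]
tcp_rot: [92.2, 90.0, 164.2]
ft_force: [0.6, 0.8, 0.5]
finger_gap: 85.7
time: 1.52
tool_pos: [467.2, 84.1, 109.1]
tcp_rot: [112.3, 89.8, -176.0]
ft_force: [-1.4, 0.1, 0.6]
finger_gap: 85.4
[213.96733924 148.17747446] [237.89789241 250.19839143]
```

View pics/c1.png

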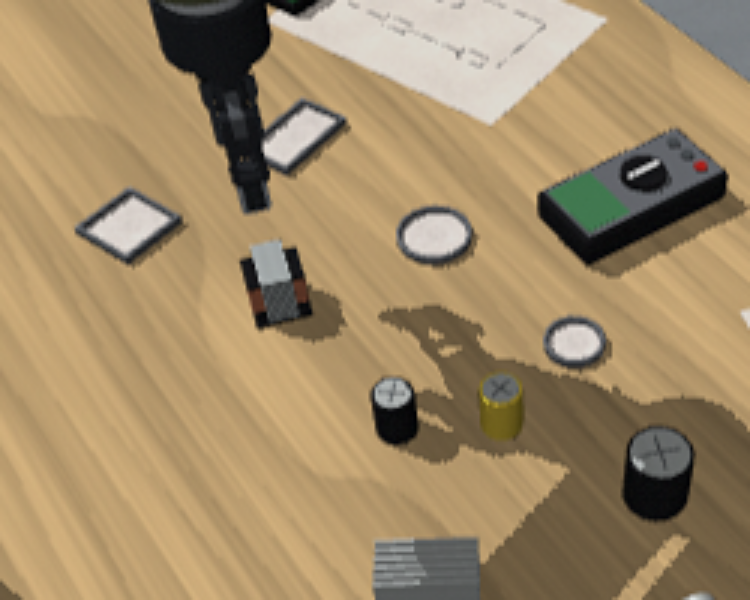

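View pics/top1.png

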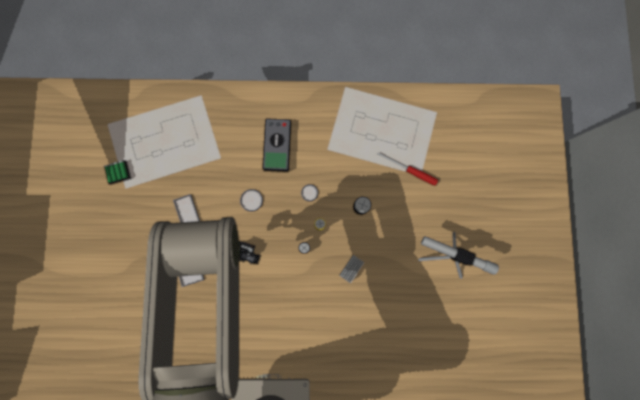

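Run:
```python
from h import *
p=np.array([467.2,84.1,114]); a=np.radians(71.7); j=np.array([np.cos(a),np.sin(a),0]);w=np.array([-j[1],j[0],0])
for k in(42.5,57):
  for e in(-11,11): print(k,e,(3*(proj("side",p-k*j+e*w)-[130,80])).round(), proj("top",p-k*j+e*w).round(1))
import cv2
im=cv2.imread("pics/top1.png"); cv2.imwrite("pics/c2.png",cv2.resize(im[220:280,215:295],None,fx=8,fy=8,interpolation=cv2.INTER_CUBIC))
```

```text
42.5 -11 [276. 236.] [254.9 251.4]
42.5 11 [248. 243.] [252.1 259.3]
57 -11 [280. 249.] [260.  253.2]
57 11 [251. 256.] [257.2 261.1]
```

View pics/c2.png

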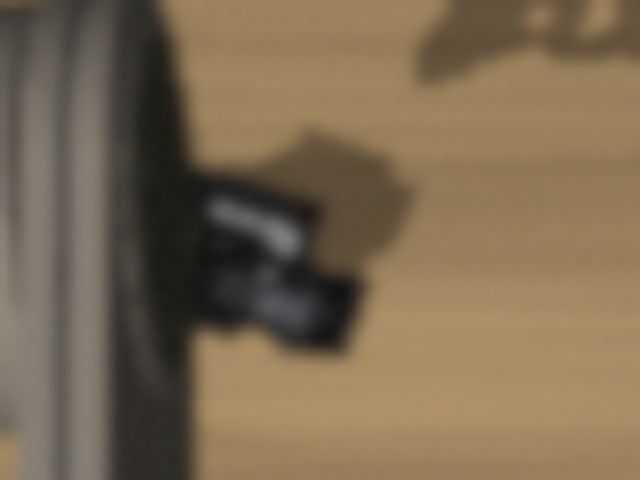

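Run:
```python
import cv2
im=cv2.imread("pics/side1.png"); cv2.imwrite("pics/c3.png",cv2.resize(im[75:195,170:260],None,fx=5,fy=5,interpolation=cv2.INTER_CUBIC))
```

```text
(no output)
```

View pics/c3.png

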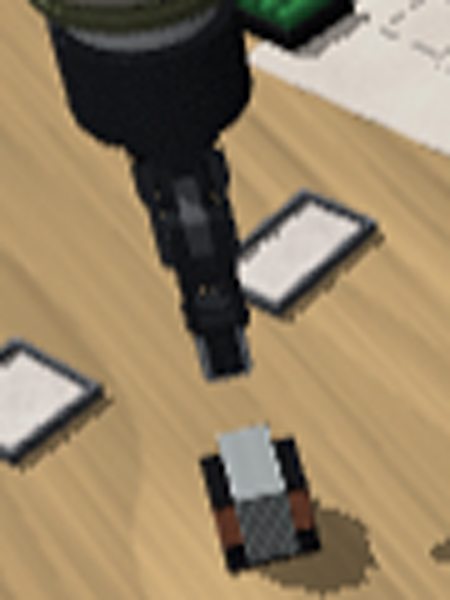

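```bash
python3 -m jog '[[[0.001,-0.0005,-0.02],[0,0,0],1],[[0.001,-0.0005,-0.04],[0,0,0],1],[[0.001,-0.0005,-0.044],[0,0,0],1],[[0.001,-0.0005,-0.044],[0,0,0],1]]'
python3 - <<'E'
from h import *
im=vision.snapshot("side")[:,:,::-1]; cv2.imwrite("pics/c4.png",cv2.resize(im[75:195,170:260],None,fx=5,fy=5,interpolation=cv2.INTER_CUBIC))
E
```

```text
time: 1.95
tool_pos: [467.1, 86.7, 65.7]
tcp_rot: [108.0, 89.8, -179.9]
ft_force: [-0.5, -0.0, 0.8]
finger_gap: 85.3
```

View pics/c4.png

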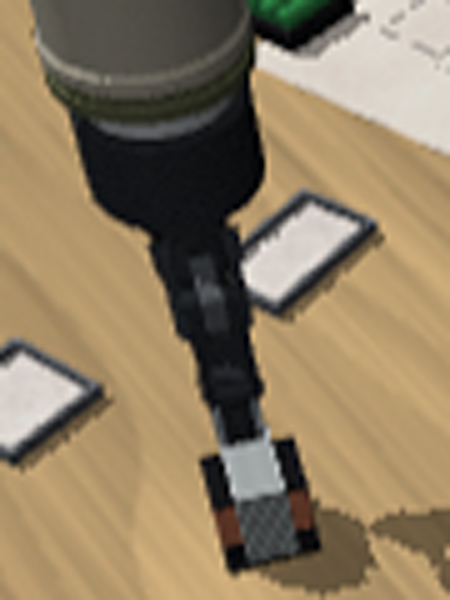

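Run:
```python
from h import *
im=vision.snapshot("top")[:,:,::-1]; cv2.imwrite("pics/c5.png",cv2.resize(im[190:310,215:315],None,fx=5,fy=5,interpolation=cv2.INTER_CUBIC))
im=vision.snapshot("side")[:,:,::-1]; cv2.imwrite("pics/side2.png",im)
print(r.sense()["tool_pos"],r.sense()["joint_pos"],r.sense()["tcp_rot"])
```

```text
[469.55481317  86.23900185  68.1672583 ] [ 4.24921228e+00 -5.55891748e+00  1.12961983e+02  1.58809634e-03
  7.24854438e+01 -6.78417032e+01] [-67.06297385  89.88849944   5.02746521]
```

View pics/c5.png

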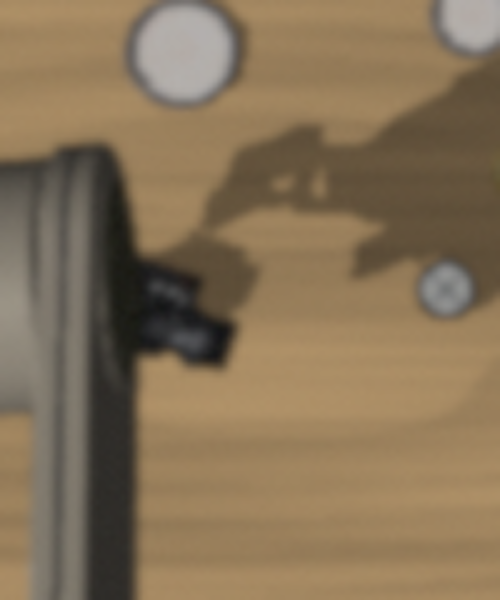

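View pics/side2.png

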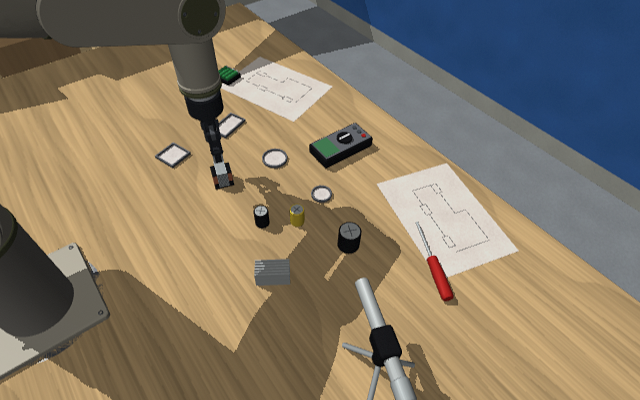

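```bash
python3 -m jog '[[[-0.001,-0.0005,-0.01],[0,0,0],1],[[-0.001,-0.0005,-0.02],[0,0,0],1],[[-0.001,-0.0005,-0.02],[0,0,0],1]]'
python3 - <<'E'
from h import *
im=vision.snapshot("side")[:,:,::-1]; cv2.imwrite("pics/c6.png",cv2.resize(im[75:195,170:260],None,fx=5,fy=5,interpolation=cv2.INTER_CUBIC))
E
```

```text
time: 2.35
tool_pos: [466.3, 84.9, 44.5]
tcp_rot: [111.1, 89.8, -176.9]
ft_force: [0.3, -0.5, -0.1]
finger_gap: 85.7
```

View pics/c6.png

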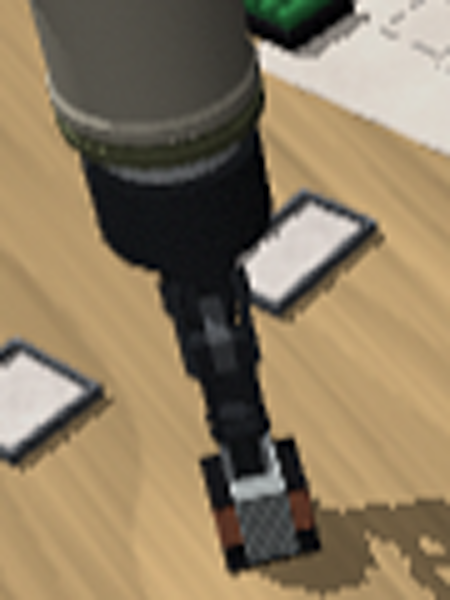

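Run:
```python
from h import *
a=np.radians(72); j=np.array([np.cos(a),np.sin(a),0]);p=np.array([468.8,83.5,0])
for k in(30,43,57):
  for z in(40,50,60,70,80): print(k,z,proj("side",p-k*j+[0,0,z]).round(1),proj("top",p-k*j+[0,0,z]).round(1))
im=vision.snapshot("top")[:,:,::-1]; cv2.imwrite("pics/c7.png",cv2.resize(im[220:280,215:295],None,fx=8,fy=8,interpolation=cv2.INTER_CUBIC))
```

```text
30 40 [222.2 177.8] [253.3 253.3]
30 50 [221.6 175. ] [252.8 253.3]
30 60 [220.9 172.1] [252.3 253.3]
30 70 [220.3 169.3] [251.7 253.3]
30 80 [219.6 166.3] [251.2 253.3]
43 40 [223.3 181.5] [257.6 254.8]
43 50 [222.6 178.7] [257.1 254.8]
43 60 [222.  175.9] [256.7 254.7]
43 70 [221.3 173. ] [256.2 254.7]
43 80 [220.6 170.1] [255.7 254.7]
57 40 [224.4 185.6] [262.2 256.3]
57 50 [223.8 182.8] [261.8 256.3]
57 60 [223.1 180. ] [261.4 256.3]
57 70 [222.5 177.1] [260.9 256.3]
57 80 [221.8 174.2] [260.5 256.4]
```

View pics/c7.png

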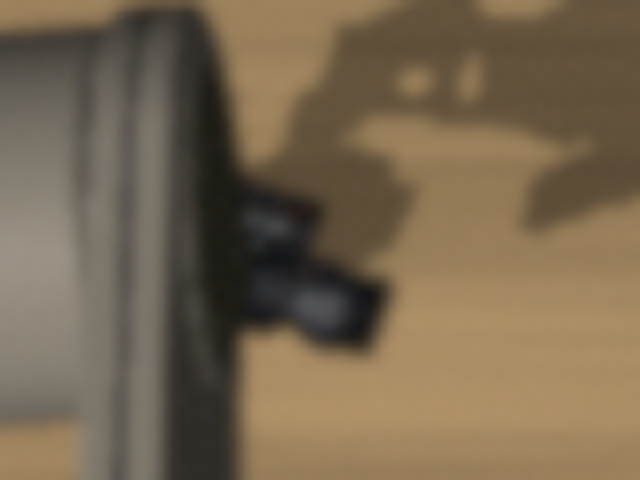

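```bash
python3 -m jog '[[[0,0,-0.008],[0,0,0],1],[[0,0,-0.016],[0,0,0],1],[[0,0,-0.02],[0,0,0],1],[[0,0,-0.02],[0,0,0],1]]'
python3 - <<'E'
from h import *
im=vision.snapshot("side")[:,:,::-1]; cv2.imwrite("pics/c8.png",cv2.resize(im[75:195,170:260],None,fx=5,fy=5,interpolation=cv2.INTER_CUBIC))
E
```

```text
time: 2.78
tool_pos: [466.6, 84.9, 25.0]
tcp_rot: [111.8, 89.9, -176.2]
ft_force: [0.5, -0.6, -0.7]
finger_gap: 85.6
```

View pics/c8.png

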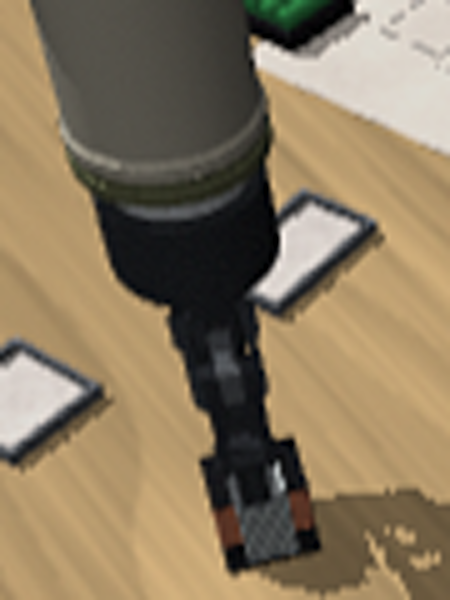

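```bash
python3 -m jog '[[[0.001,-0.001,0],[0,0,0],0.3],[[0.001,-0.001,0],[0,0,0],0.3],[[0.001,-0.001,0],[0,0,0],0.3],[[0.001,-0.001,0],[0,0,0],0.3],[[0.001,-0.001,0],[0,0,0],0.3]]' 40
python3 - <<'E'
from h import *
im=vision.snapshot("side")[:,:,::-1]; cv2.imwrite("pics/c9.png",cv2.resize(im[75:195,170:260],None,fx=5,fy=5,interpolation=cv2.INTER_CUBIC))
E
```

```text
time: 3.25
tool_pos: [469.0, 84.0, 26.9]
tcp_rot: [-65.6, 90.0, 6.4]
ft_force: [-0.0, 0.3, -0.4]
finger_gap: 55.6
```

View pics/c9.png

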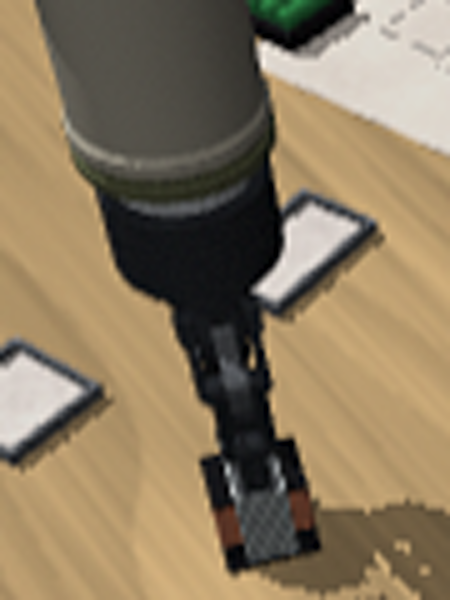

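```bash
python3 -m jog '[[[0,0,0],[0,0,0],1],[[0,0,0],[0,0,0],1],[[0,0,-0.004],[0,0,0],1],[[0,0,-0.009],[0,0,0],1],[[0,0,-0.012],[0,0,0],1]]' 40
python3 -m jog '[[[0,0,0],[0,0,0],0.3],[[0,0,0],[0,0,0],0.3],[[0,0,0],[0,0,0],0.3],[[0,0,0],[0,0,0],0.25],[[0,0,0],[0,0,0],0.25]]' 40
python3 - <<'E'
from h import *
im=vision.snapshot("side")[:,:,::-1]; cv2.imwrite("pics/c10.png",cv2.resize(im[75:195,170:260],None,fx=5,fy=5,interpolation=cv2.INTER_CUBIC))
E
```

```text
time: 3.72
tool_pos: [468.4, 84.0, 13.8]
tcp_rot: [113.2, 90.0, -174.8]
ft_force: [-0.0, -0.3, 0.0]
finger_gap: 85.5
time: 4.13
tool_pos: [469.0, 84.0, 14.9]
tcp_rot: [-66.5, 90.0, 5.5]
ft_force: [-0.7, -0.4, -0.6]
finger_gap: 53.3
```

View pics/c10.png

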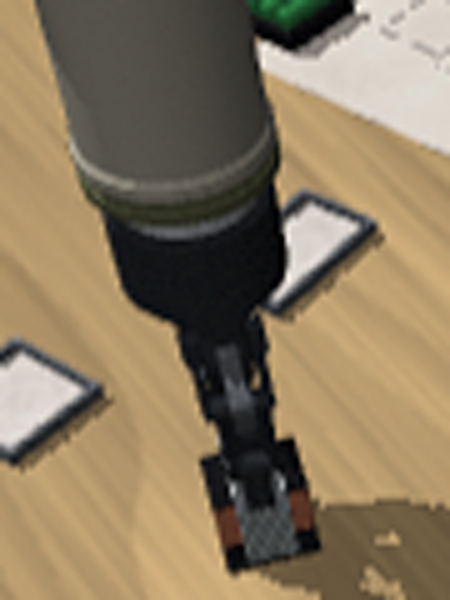

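```bash
python3 -m jog '[[[0,0,0],[0,0,0],0],[[0,0,0],[0,0,0],0],[[0,0,0],[0,0,0],0],[[0,0,0],[0,0,0],0]]' 60
python3 - <<'E'
from h import *
im=vision.snapshot("side")[:,:,::-1]; cv2.imwrite("pics/c11.png",cv2.resize(im[120:200,180:260],None,fx=7,fy=7,interpolation=cv2.INTER_CUBIC))
im=vision.snapshot("top")[:,:,::-1]; cv2.imwrite("pics/c12.png",cv2.resize(im[220:280,215:295],None,fx=7,fy=7,interpolation=cv2.INTER_CUBIC))
E
```

```text
time: 4.52
tool_pos: [469.2, 84.0, 15.4]
tcp_rot: [-74.0, 90.0, -2.0]
ft_force: [-2.5, -0.1, 5.9]
finger_gap: 45.4
```

View pics/c11.png

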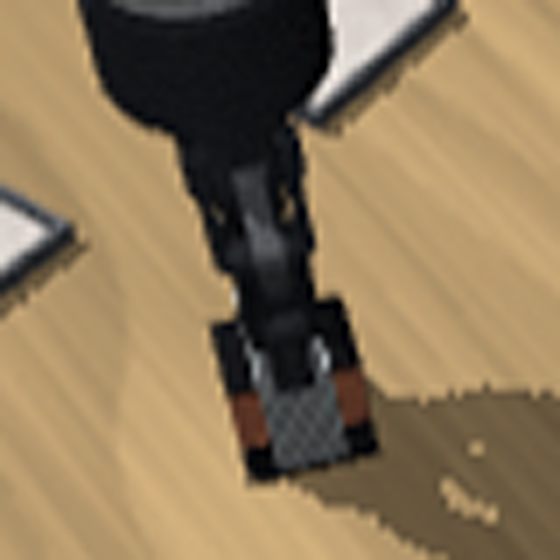

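View pics/c12.png

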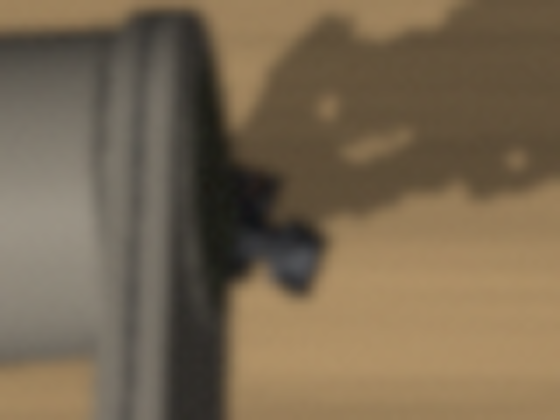

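```bash
python3 -m jog '[[[0,0,0.002],[0,0,0],-0.1],[[0,0,0.004],[0,0,0],-0.1],[[0,0,0.006],[0,0,0],-0.1],[[0,0,0.006],[0,0,0],-0.1]]' 60
python3 - <<'E'
from h import *
im=vision.snapshot("side")[:,:,::-1]; cv2.imwrite("pics/c13.png",cv2.resize(im[120:200,180:260],None,fx=7,fy=7,interpolation=cv2.INTER_CUBIC))
E
```

```text
time: 4.95
tool_pos: [468.8, 84.0, 20.9]
tcp_rot: [-73.1, 90.0, -1.1]
ft_force: [-0.4, 1.0, -3.5]
finger_gap: 45.5
```

View pics/c13.png

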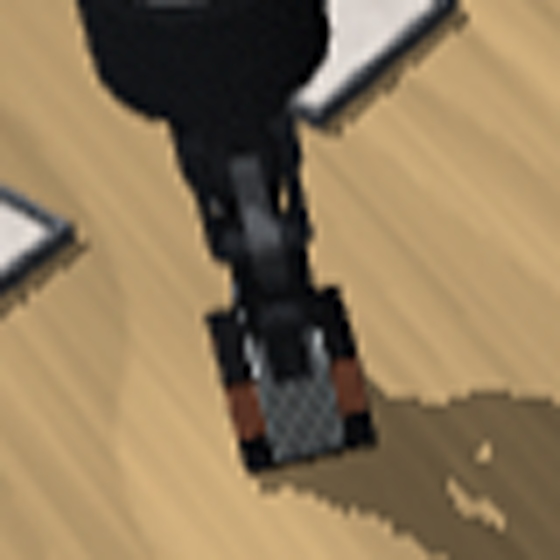

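```bash
python3 -m jog '[[[0,0,0.01],[0,0,0],-0.1],[[0,0,0.025],[0,0,0],-0.1],[[-0.005,0.013,0.035],[0,0,0.1],-0.1],[[-0.015,0.037,0.04],[0,0,0.2],-0.1],[[-0.026,0.065,0.04],[0,0,0.3],-0.1]]'
python3 -m jog '[[[-0.012,0.03,0],[0,0,0.1],-0.1],[[-0.023,0.058,0],[0,0,0.2],-0.1],[[-0.033,0.08,0],[0,0,0.3],-0.1],[[-0.038,0.093,0],[0,0,0.328],-0.1],[[-0.038,0.093,0],[0,0,0.328],-0.1]]'
python3 - <<'E'
from h import *
im=vision.snapshot("side")[:,:,::-1]; cv2.imwrite("pics/c14.png",cv2.resize(im[80:200,120:260],None,fx=5,fy=5,interpolation=cv2.INTER_CUBIC))
im=vision.snapshot("top")[:,:,::-1]; cv2.imwrite("pics/c15.png",cv2.resize(im[220:320,140:260],None,fx=5,fy=5,interpolation=cv2.INTER_CUBIC))
E
```

```text
time: 5.42
tool_pos: [444.4, 149.1, 63.2]
tcp_rot: [-82.7, 89.8, 6.6]
ft_force: [0.8, 0.4, -2.8]
finger_gap: 45.6
time: 5.83
tool_pos: [403.7, 244.5, 61.3]
tcp_rot: [-13.4, 89.9, 94.9]
ft_force: [-0.7, 0.3, -3.0]
finger_gap: 45.4
```

View pics/c14.png

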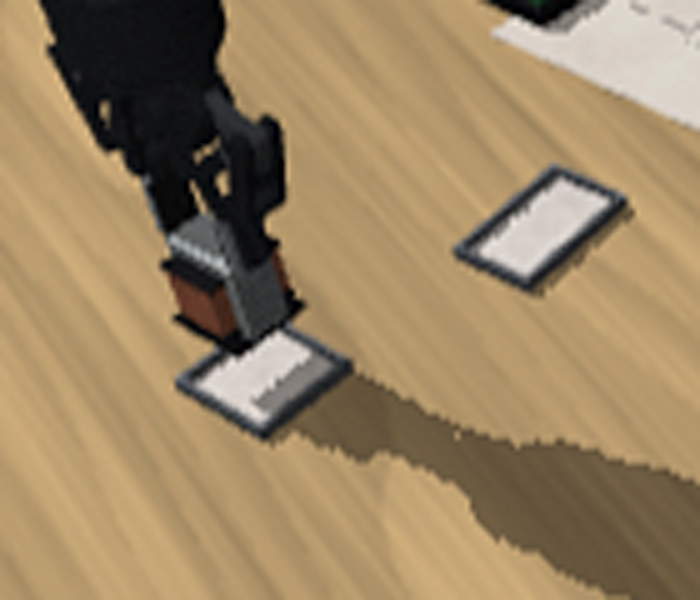

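View pics/c15.png

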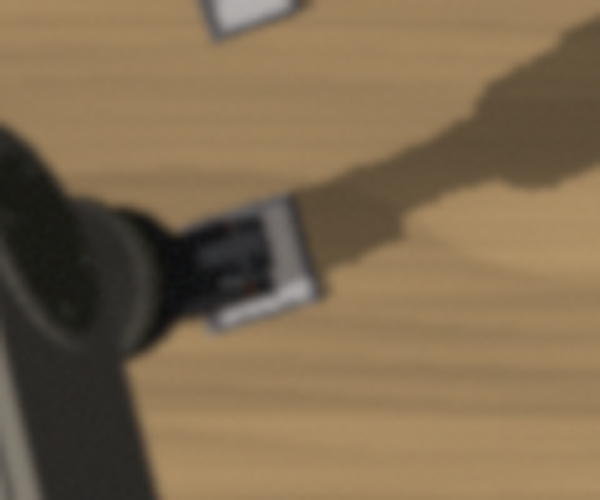

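Run:
```python
from h import *
for z in(46,51,56):
  a=plane("side",155.6,144,z);b=plane("side",167.5,150.4,z);c=plane("side",180.2,141,z)
  print(z,a.round(1),b.round(1),c.round(1),np.linalg.norm(a-b).round(1),((a+b)/2+24*np.array([.951,.309,0])).round(1))
c=[(175,382),(265,440),(352,365),(267,322)]
P=[plane("side",x/5+120,y/5+80,9).round(1) for x,y in c];print(P,np.mean(P,0))
print(r.sense()["tool_pos"])
```

```text
46 [376.9 257.3  46. ] [391.6 216.8  46. ] [433.3 230.   46. ] 43.1 [407.1 244.5  46. ]
51 [375.8 251.4  51. ] [390.4 211.1  51. ] [431.9 224.3  51. ] 42.8 [405.9 238.7  51. ]
56 [374.7 245.5  56. ] [389.2 205.5  56. ] [430.4 218.6  56. ] 42.5 [404.8 232.9  56. ]
[array([364.1, 256.7,   9. ]), array([384. , 188.9,   9. ]), array([445.4, 212.9,   9. ]), array([423.4, 270.8,   9. ])] [404.225 232.325   9.   ]
[404.76986337 242.24224456  61.13923742]
```

```bash
python3 -m jog '[[[0,-0.0015,-0.012],[0,0,0],-0.1],[[0,-0.0015,-0.024],[0,0,0],-0.1],[[0,-0.0015,-0.033],[0,0,0],-0.1],[[0,-0.0015,-0.033],[0,0,0],-0.1]]'
python3 - <<'E'
from h import *
im=vision.snapshot("side")[:,:,::-1]; cv2.imwrite("pics/c16.png",cv2.resize(im[110:180,140:210],None,fx=8,fy=8,interpolation=cv2.INTER_CUBIC))
im=vision.snapshot("top")[:,:,::-1]; cv2.imwrite("pics/c17.png",cv2.resize(im[250:295,165:215],None,fx=10,fy=10,interpolation=cv2.INTER_CUBIC))
E
```

```text
time: 6.27
tool_pos: [403.2, 238.7, 24.8]
tcp_rot: [98.6, 89.7, -153.5]
ft_force: [-0.8, -0.3, -4.4]
finger_gap: 45.2
```

View pics/c16.png

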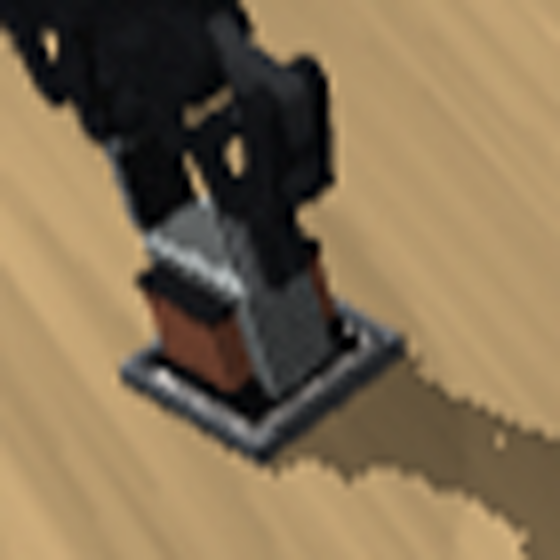

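View pics/c17.png

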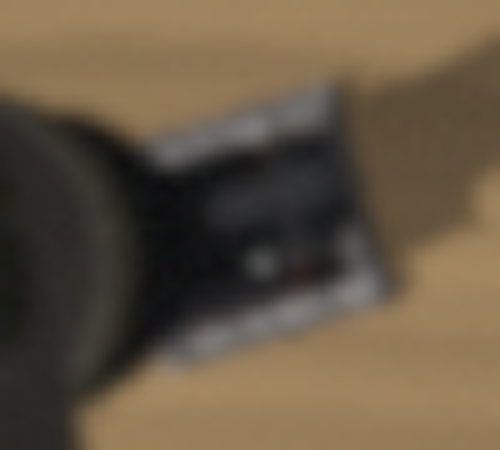

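```bash
python3 -m jog '[[[0,0,-0.004],[0,0,0],-0.1],[[0,0,-0.008],[0,0,0],-0.1],[[0,0,-0.01],[0,0,0],-0.1],[[0,0,-0.01],[0,0,0],-0.1]]'
```

```text
time: 6.7
tool_pos: [405.4, 240.6, 18.5]
tcp_rot: [-104.6, 90.0, 3.4]
ft_force: [-1.9, -2.8, 3.6]
finger_gap: 45.1
```

```bash
python3 -m jog '[[[0,0,0],[0,0,0],0.3],[[0,0,0],[0,0,0],0.5],[[0,0,0],[0,0,0],0.7],[[0,0,0],[0,0,0],1],[[0,0,0],[0,0,0],1]]'
python3 -m jog '[[[0,0,0.005],[0,0,0],1],[[0,0,0.02],[0,0,0],1],[[0,0,0.05],[0,0,0],1],[[0,0,0.08],[0,0,0],1],[[0,0,0.09],[0,0,0],1]]'
python3 - <<'E'
from h import *
im=vision.snapshot("side")[:,:,::-1]; cv2.imwrite("pics/c18.png",cv2.resize(im[70:200,120:250],None,fx=4,fy=4,interpolation=cv2.INTER_CUBIC))
E
```

```text
time: 7.12
tool_pos: [404.9, 240.6, 17.8]
tcp_rot: [-79.7, 90.0, 28.3]
ft_force: [0.3, 0.6, 0.4]
finger_gap: 85.4
time: 7.53
tool_pos: [407.1, 241.6, 112.7]
tcp_rot: [-83.3, 89.6, 24.7]
ft_force: [0.2, 0.5, 0.7]
finger_gap: 85.2
```

View pics/c18.png

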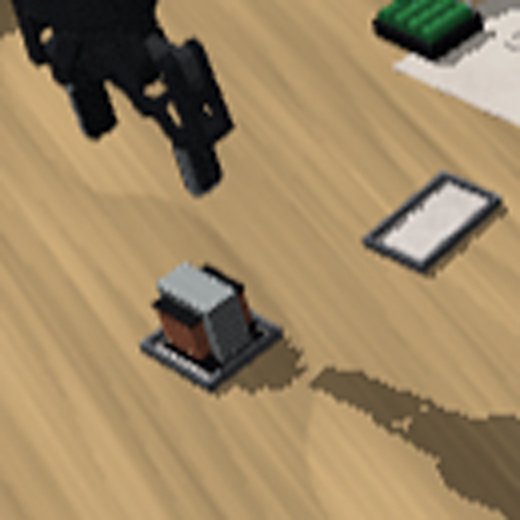

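```bash
python3 -m jog '[[[0.008,-0.035,0],[0,0,-0.1],1],[[0.016,-0.07,0],[0,0,-0.2],1],[[0.024,-0.105,0],[0,0,-0.3],1],[[0.03,-0.14,0],[0,0,-0.4],1],[[0.036,-0.172,0],[0,0,-0.5],1]]'
python3 -m jog '[[[0.008,-0.035,0],[0,0,-0.1],1],[[0.016,-0.07,0],[0,0,-0.2],1],[[0.024,-0.105,0],[0,0,-0.3],1],[[0.0355,-0.14,-0.02],[0,0,-0.408],1],[[0.0355,-0.1565,-0.03],[0,0,-0.408],1]]'
python3 -m jog '[[[0,0,0],[0,0,0],1],[[0,0,-0.005],[0,0,0],1]]'
python3 - <<'E'
from h import *
im=vision.snapshot("side")[:,:,::-1]; cv2.imwrite("pics/c19.png",cv2.resize(im[120:260,200:340],None,fx=4,fy=4,interpolation=cv2.INTER_CUBIC))
im=vision.snapshot("top")[:,:,::-1]; cv2.imwrite("pics/c20.png",cv2.resize(im[200:280,260:340],None,fx=7,fy=7,interpolation=cv2.INTER_CUBIC))
E
```

```text
time: 8.0
tool_pos: [440.4, 66.7, 106.9]
tcp_rot: [119.8, 90.0, -161.1]
ft_force: [0.4, 0.2, 0.1]
finger_gap: 85.3
time: 8.42
tool_pos: [477.1, -91.7, 76.4]
tcp_rot: [-107.9, 89.9, -52.5]
ft_force: [0.3, 0.8, 0.3]
finger_gap: 85.4
time: 8.58
tool_pos: [475.7, -88.5, 71.9]
tcp_rot: [96.7, 89.9, 152.6]
ft_force: [-0.0, -0.2, -0.2]
finger_gap: 85.6
```

View pics/c19.png

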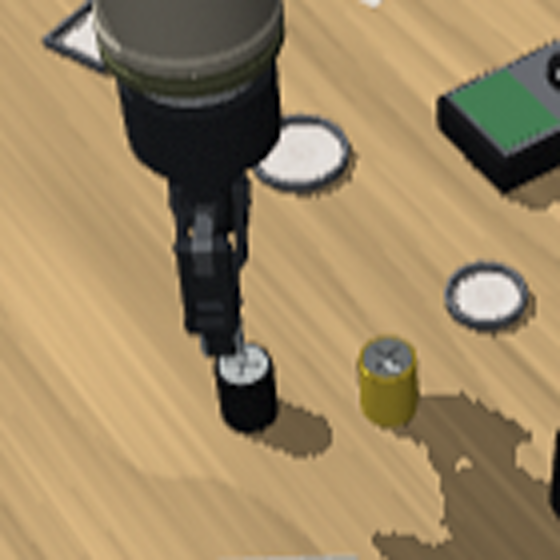

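View pics/c20.png

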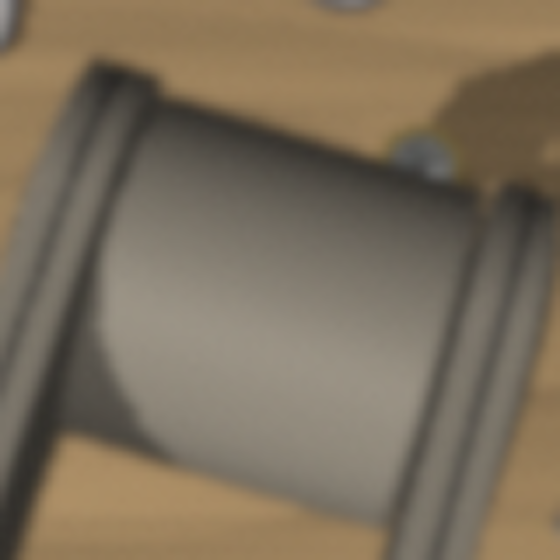

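Run:
```python
from h import *
a=np.radians(56); j=np.array([np.cos(a),np.sin(a),0]);p=np.array([477.3,-89.4,0])
for k in(42,50):
  for z in(65,77,90,100): print(k,z,proj("side",p-k*j+[0,0,z]).round(1))
print(proj("side",[477.3,-89.4,46]))
```

```text
42 65 [258.5 219.8]
42 77 [258.  216.5]
42 90 [257.4 212.7]
42 100 [257.  209.8]
50 65 [258.4 222.7]
50 77 [257.9 219.4]
50 90 [257.3 215.7]
50 100 [256.9 212.8]
[259.81920488 210.09594121]
```

```bash
python3 -m jog '[[[0,0,-0.02],[0,0,0],1],[[0,0,-0.035],[0,0,0],1],[[0,0,-0.05],[0,0,0],1],[[0,0,-0.06],[0,0,0],1],[[0,0,-0.06],[0,0,0],0.2]]'
python3 -m jog '[[[0,0,0],[0,0,0],0.1],[[0,0,0],[0,0,0],0],[[0,0,0],[0,0,0],-0.05],[[0,0,0],[0,0,0],-0.1],[[0,0,0],[0,0,0],-0.1]]' 40
python3 - <<'E'
from h import *
im=vision.snapshot("side")[:,:,::-1]; cv2.imwrite("pics/c21.png",cv2.resize(im[170:250,220:310],None,fx=7,fy=7,interpolation=cv2.INTER_CUBIC))
E
```

```text
time: 9.1
tool_pos: [474.7, -86.3, 10.8]
tcp_rot: [104.9, 89.8, 161.0]
ft_force: [-0.1, 0.1, 0.4]
finger_gap: 75.5
time: 9.52
tool_pos: [476.9, -88.2, 13.5]
tcp_rot: [-72.4, 89.9, -16.4]
ft_force: [-0.3, -0.1, 0.5]
finger_gap: 38.7
```

View pics/c21.png

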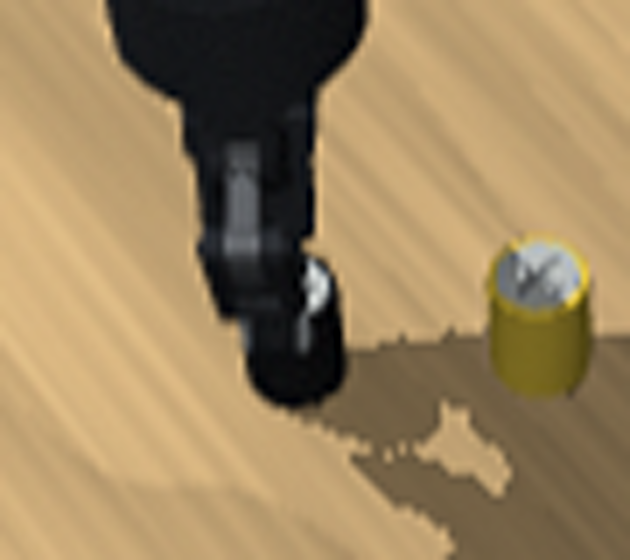

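```bash
python3 -m jog '[[[0.0015,-0.001,0],[0,0,0],-0.1],[[0.0015,-0.001,0],[0,0,0],-0.3],[[0.0015,-0.001,0],[0,0,0],-0.4],[[0.0015,-0.001,0],[0,0,0],-0.4],[[0.0015,-0.001,0],[0,0,0],-0.4]]' 40
python3 -m jog '[[[0,0,0.005],[0,0,0],-0.4],[[0,0,0.015],[0,0,0],-0.4],[[0,0,0.03],[0,0,0],-0.4],[[0,0,0.04],[0,0,0],-0.4]]' 40
python3 - <<'E'
from h import *
im=vision.snapshot("side")[:,:,::-1]; cv2.imwrite("pics/c22.png",cv2.resize(im[150:250,220:320],None,fx=6,fy=6,interpolation=cv2.INTER_CUBIC))
E
```

```text
time: 9.98
tool_pos: [478.3, -89.4, 13.2]
tcp_rot: [-90.2, 89.9, -34.2]
ft_force: [-1.4, -1.4, 5.9]
finger_gap: 31.0
time: 10.32
tool_pos: [478.0, -88.9, 54.1]
tcp_rot: [-50.3, 90.0, 5.7]
ft_force: [0.1, -0.3, -0.4]
finger_gap: 30.6
```

View pics/c22.png

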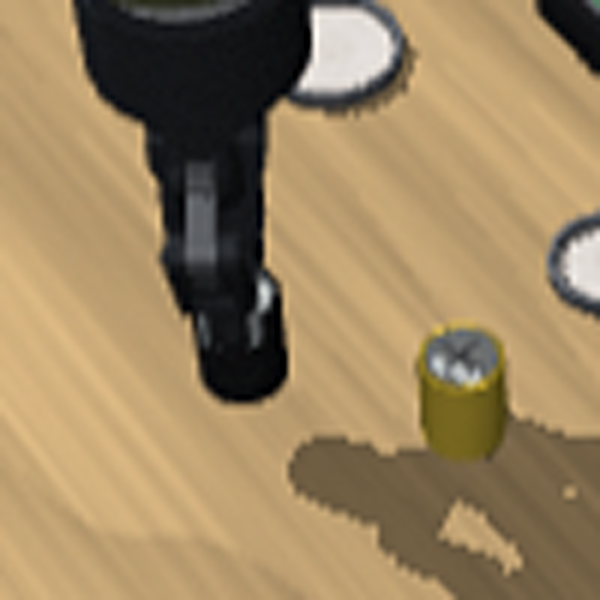

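```bash
python3 -m jog '[[[0,0,0.022],[0,0,0],-0.4],[[0.02,0.01,0.025],[0,0,0],-0.4],[[0.06,0.01,0.025],[0,0,0],-0.4],[[0.1,0,0.025],[0,0,0],-0.4],[[0.135,-0.01,0.025],[0,0,0],-0.4]]'
python3 -m jog '[[[0.022,-0.0045,0],[0,0,0],-0.4],[[0.0285,-0.0055,-0.01],[0,0,0],-0.4],[[0.0285,-0.0055,-0.03],[0,0,0],-0.4],[[0.0285,-0.0055,-0.045],[0,0,0],-0.4],[[0.0285,-0.0055,-0.05],[0,0,0],-0.4]]'
python3 - <<'E'
from h import *
im=vision.snapshot("side")[:,:,::-1]; cv2.imwrite("pics/c23.png",cv2.resize(im[140:220,280:370],None,fx=7,fy=7,interpolation=cv2.INTER_CUBIC))
im=vision.snapshot("top")[:,:,::-1]; cv2.imwrite("pics/c24.png",cv2.resize(im[165:215,280:340],None,fx=9,fy=9,interpolation=cv2.INTER_CUBIC))
print(proj("side",[642,-105.4,15]))
E
```

```text
time: 10.78
tool_pos: [615.1, -98.6, 78.2]
tcp_rot: [-60.1, 89.9, -4.1]
ft_force: [1.1, -1.1, 0.5]
finger_gap: 30.8
time: 11.2
tool_pos: [638.8, -103.8, 23.8]
tcp_rot: [109.9, 89.7, 165.9]
ft_force: [-0.8, -1.0, -1.3]
finger_gap: 30.2
[321.0144937 190.8329968]
```

View pics/c23.png

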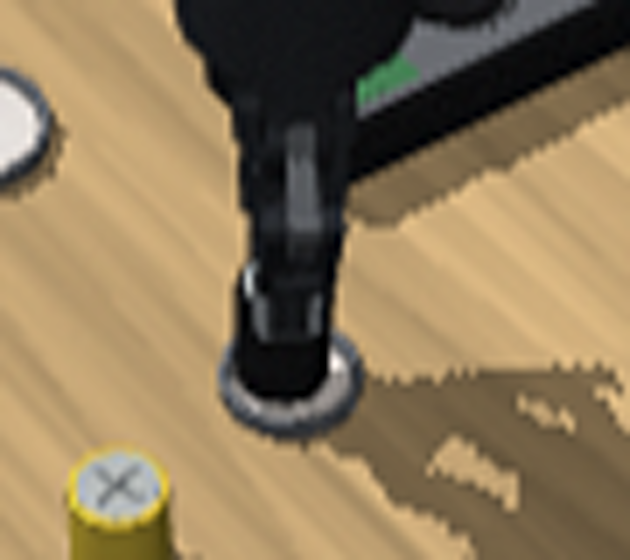

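View pics/c24.png

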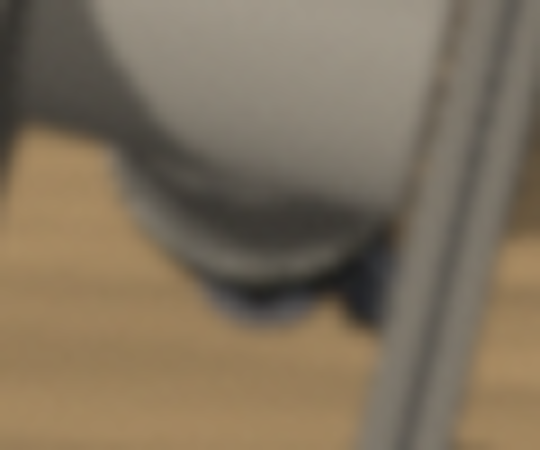

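Run:
```python
from h import *
c=np.array([210.1,-635.8])
for nm,u,v,z,rr in(("can",320.4,197.1,13,17),("can",320.4,197.1,15,17),("nestout0",321.6,202.5,0,26),("nestrim in near",321.6,(415/7)+140,9,22)):
    q=plane("side",u,v,z)[:2]; d=q-c; d/=np.linalg.norm(d); print(nm,(q+rr*d).round(1))
```

```text
can [ 640.2 -106. ]
can [ 639.2 -107.3]
nestout0 [ 644.7 -106.1]
nestrim in near [ 643.7 -106.9]
```

```bash
python3 -m jog '[[[0.003,0,0],[0,0,0],-0.4],[[0.003,0,-0.003],[0,0,0],-0.4],[[0.003,0,-0.006],[0,0,0],-0.4],[[0.003,0,-0.009],[0,0,0],-0.4],[[0.003,0,-0.009],[0,0,0],-0.4]]'
python3 - <<'E'
from h import *
im=vision.snapshot("side")[:,:,::-1]; cv2.imwrite("pics/c25.png",cv2.resize(im[140:220,280:370],None,fx=7,fy=7,interpolation=cv2.INTER_CUBIC))
E
```

```text
time: 11.72
tool_pos: [644.0, -104.4, 18.3]
tcp_rot: [112.9, 90.0, 168.8]
ft_force: [-0.2, -0.7, -0.8]
finger_gap: 30.6
```

View pics/c25.png

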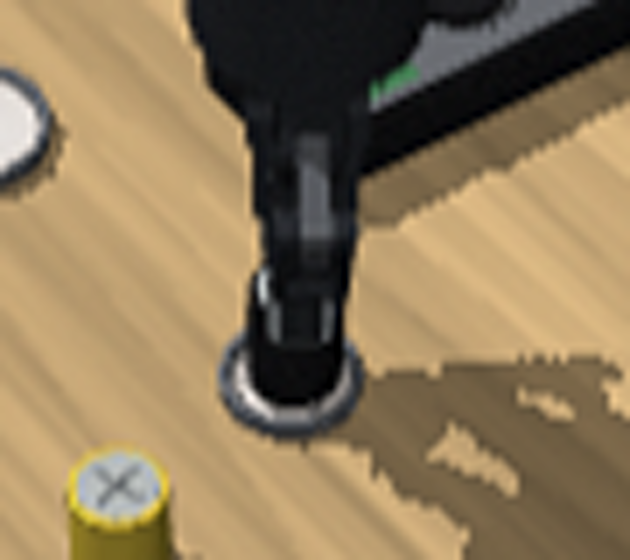

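Centred. I'll lower the last 3 mm and release.

```bash
python3 -m jog '[[[0,0,-0.0015],[0,0,0],-0.4],[[0,0,-0.003],[0,0,0],-0.4],[[0,0,-0.003],[0,0,0],-0.4],[[0,0,-0.003],[0,0,0],-0.4]]'
```

```text
time: 12.1
tool_pos: [644.8, -104.7, 16.4]
tcp_rot: [-75.0, 89.9, -19.1]
ft_force: [0.0, 0.1, 3.6]
finger_gap: 30.6
```

```bash
python3 -m jog '[[[0,0,0],[0,0,0],-0.1],[[0,0,0],[0,0,0],0.1],[[0,0,0],[0,0,0],0.2],[[0,0,0],[0,0,0],0.2]]'
python3 -m jog '[[[0,0,0.005],[0,0,0],0.2],[[0,0,0.02],[0,0,0],0.2],[[0,0,0.05],[0,0,0],0.2],[[0,0,0.08],[0,0,0],0.5],[[0,0,0.09],[0,0,0],1]]'
python3 - <<'E'
from h import *
im=vision.snapshot("side")[:,:,::-1]; cv2.imwrite("pics/c26.png",cv2.resize(im[130:230,270:380],None,fx=5,fy=5,interpolation=cv2.INTER_CUBIC))
E
```

```text
time: 12.43
tool_pos: [644.1, -104.4, 15.4]
tcp_rot: [102.8, 90.0, 158.8]
ft_force: [-0.3, -0.3, 0.4]
finger_gap: 50.8
time: 12.85
tool_pos: [647.4, -105.2, 112.8]
tcp_rot: [-69.8, 89.5, -13.8]
ft_force: [0.9, -0.2, 2.0]
finger_gap: 73.4
```

View pics/c26.png

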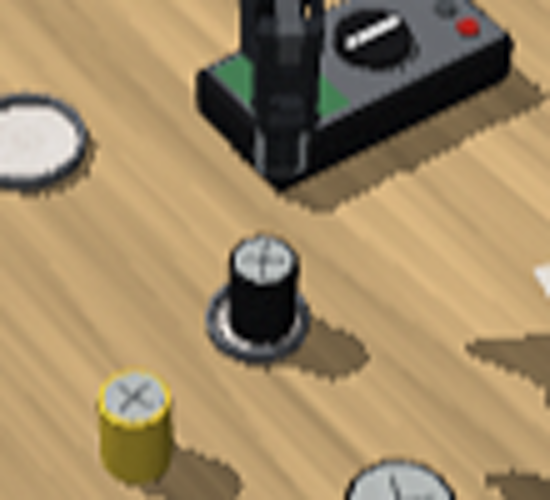

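```bash
python3 -m jog '[[[-0.01,-0.034,0],[0,0,0],1],[[-0.02,-0.068,0],[0,0,0],1],[[-0.03,-0.102,0],[0,0,0],1],[[-0.04,-0.136,0],[0,0,0],1],[[-0.044,-0.1525,-0.01],[0,0,0],1]]'
python3 -m jog '[[[0,0,-0.01],[0,0,0],1],[[0,0,-0.01],[0,0,0],1],[[0,0,-0.01],[0,0,0],1]]'
python3 - <<'E'
from h import *
im=vision.snapshot("side")[:,:,::-1]; cv2.imwrite("pics/c27.png",cv2.resize(im[130:270,280:420],None,fx=4,fy=4,interpolation=cv2.INTER_CUBIC))
a=np.radians(56); j=np.array([np.cos(a),np.sin(a),0]);p=np.array([601.2,-258.3,0])
for z in(85,95,110,120): print(z,proj("side",p-42*j+[0,0,z]).round(1))
print(proj("side",[601.2,-258.3,55]),r.sense()["tool_pos"])
E
```

```text
time: 13.32
tool_pos: [600.1, -261.6, 98.1]
tcp_rot: [-103.3, 89.8, -47.4]
ft_force: [0.8, -0.0, 1.5]
finger_gap: 85.4
time: 13.57
tool_pos: [599.5, -255.8, 84.4]
tcp_rot: [85.0, 89.8, 141.0]
ft_force: [0.4, 0.4, 0.2]
finger_gap: 85.2
85 [352.7 238.1]
95 [353.1 235.3]
110 [353.7 231. ]
120 [354.1 228.1]
[349.45627106 229.96950225] [ 600.2738975  -255.68088282   85.26285827]
```

View pics/c27.png

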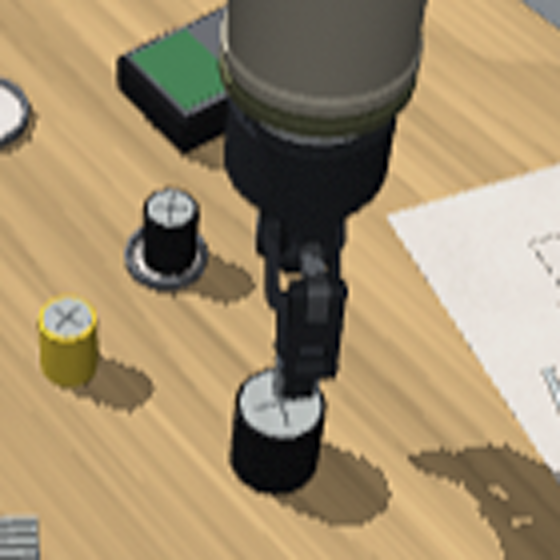

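```bash
python3 -m jog '[[[0,0,-0.02],[0,0,0],1],[[0,0,-0.035],[0,0,0],1],[[0,0,-0.05],[0,0,0],1],[[0,0,-0.065],[0,0,0],1],[[0,0,-0.069],[0,0,0],1]]'
python3 -m jog '[[[0,0,0],[0,0,0],0.4],[[0,0,0],[0,0,0],0.4],[[0,0,0],[0,0,0],0.4],[[0,0,0],[0,0,0],0.4]]' 50
python3 - <<'E'
from h import *
im=vision.snapshot("side")[:,:,::-1]; cv2.imwrite("pics/c28.png",cv2.resize(im[180:270,300:400],None,fx=6,fy=6,interpolation=cv2.INTER_CUBIC))
a=np.radians(56); j=np.array([np.cos(a),np.sin(a),0]);p=np.array([601.2,-258.3,0])
for z in(35,45,55): print(z,(6*(proj("side",p-29*j+[0,0,z])-[300,180])).round(1))
E
```

```text
time: 14.03
tool_pos: [598.9, -255.2, 13.5]
tcp_rot: [95.5, 89.8, 151.5]
ft_force: [-0.7, -0.0, -1.3]
finger_gap: 85.4
time: 14.37
tool_pos: [601.3, -257.5, 18.1]
tcp_rot: [-83.3, 89.9, -27.4]
ft_force: [-0.4, -0.5, 0.0]
finger_gap: 59.8
35 [301.  397.5]
45 [303.1 382. ]
55 [305.3 366.3]
```

View pics/c28.png

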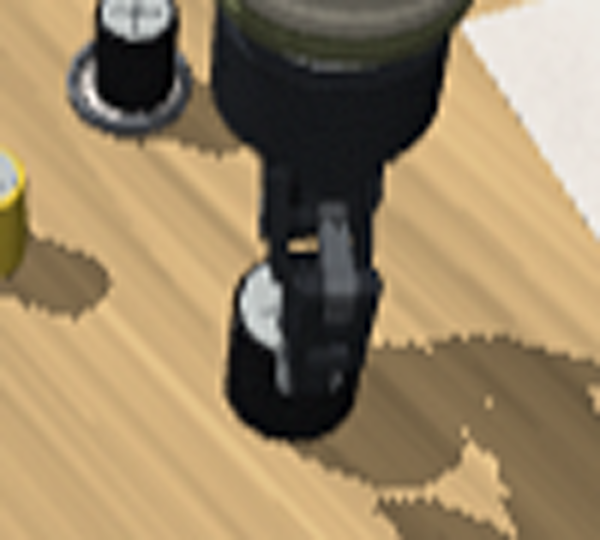

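```bash
python3 -m jog '[[[-0.002,0.0015,-0.002],[0,0,0],0.4],[[-0.002,0.0015,-0.002],[0,0,0],0.2],[[-0.002,0.0015,-0.002],[0,0,0],0],[[-0.002,0.0015,-0.002],[0,0,0],-0.1],[[-0.002,0.0015,-0.002],[0,0,0],-0.1]]' 60
python3 -m jog '[[[0,0,0.003],[0,0,0],-0.1],[[0,0,0.01],[0,0,0],-0.1],[[0,0,0.025],[0,0,0],-0.1],[[0,0,0.045],[0,0,0],-0.1],[[0,0,0.065],[0,0,0],-0.1]]' 60
python3 - <<'E'
from h import *
im=vision.snapshot("side")[:,:,::-1]; cv2.imwrite("pics/c29.png",cv2.resize(im[150:270,290:410],None,fx=5,fy=5,interpolation=cv2.INTER_CUBIC))
E
```

```text
time: 14.83
tool_pos: [598.6, -255.7, 15.3]
tcp_rot: [-84.6, 89.9, -28.7]
ft_force: [-0.7, -0.0, 4.4]
finger_gap: 46.8
time: 15.25
tool_pos: [597.9, -255.2, 80.8]
tcp_rot: [96.1, 89.9, 152.0]
ft_force: [0.5, -0.9, -0.2]
finger_gap: 47.0
```

View pics/c29.png

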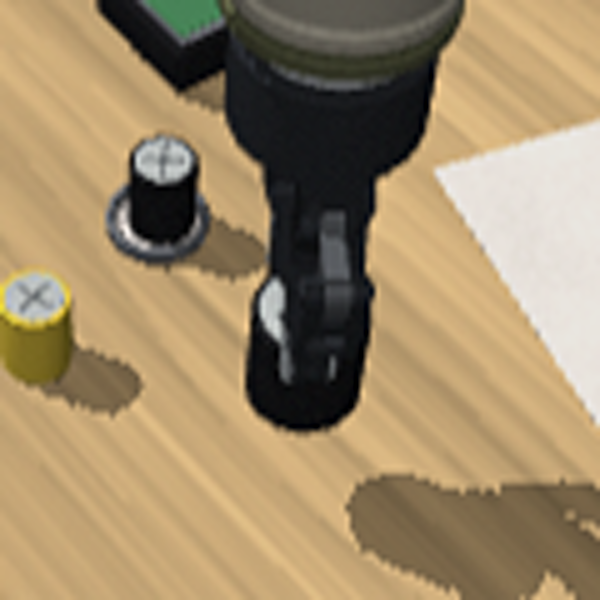

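```bash
python3 -m jog '[[[0,0,0.01],[0,0,0],-0.1],[[-0.01,0.03,0.012],[0,0,0],-0.1],[[-0.01,0.07,0.012],[0,0,0],-0.1],[[-0.008,0.11,0.012],[0,0,0],-0.1],[[-0.004,0.15,0.012],[0,0,0],-0.1]]'
python3 -m jog '[[[0.004,0.04,0],[0,0,0],-0.1],[[0.01,0.08,0],[0,0,0],-0.1],[[0.016,0.12,0],[0,0,0],-0.1],[[0.021,0.155,0],[0,0,0],-0.1],[[0.023,0.1755,0],[0,0,0],-0.1]]'
python3 -m jog '[[[0,0,-0.01],[0,0,0],-0.1],[[0,0,-0.03],[0,0,0],-0.1],[[0,0,-0.05],[0,0,0],-0.1],[[0,0,-0.063],[0,0,0],-0.1],[[0,0,-0.063],[0,0,0],-0.1]]'
python3 - <<'E'
from h import *
im=vision.snapshot("side")[:,:,::-1]; cv2.imwrite("pics/c30.png",cv2.resize(im[100:190,225:325],None,fx=6,fy=6,interpolation=cv2.INTER_CUBIC))
E
```

```text
time: 15.72
tool_pos: [593.4, -104.3, 91.9]
tcp_rot: [107.8, 90.0, 163.7]
ft_force: [-0.4, 0.2, -0.4]
finger_gap: 47.2
time: 16.13
tool_pos: [617.1, 74.2, 92.0]
tcp_rot: [42.5, 89.9, 98.6]
ft_force: [1.0, -0.3, -1.0]
finger_gap: 46.7
time: 16.55
tool_pos: [613.9, 69.4, 24.5]
tcp_rot: [126.9, 89.6, -177.2]
ft_force: [-1.1, -0.1, -1.0]
finger_gap: 47.3
```

View pics/c30.png

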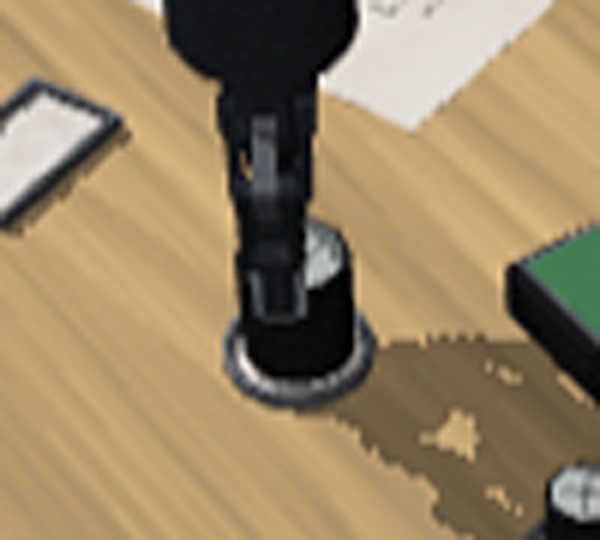

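```bash
python3 - <<'E'
from h import *
c=np.array([210.1,-635.8])
for nm,u,v,z,rr in(("can",274.5,163.3,13,25),("can",274.5,163.3,15,25),("nestout0",275,168.3,0,34)):
    q=plane("side",u,v,z)[:2]; d=q-c; d/=np.linalg.norm(d); print(nm,(q+rr*d).round(1))
E
python3 -m jog '[[[0.001,0,-0.003],[0,0,0],-0.1],[[0.001,0,-0.006],[0,0,0],-0.1],[[0.001,0,-0.006],[0,0,0],-0.1],[[0.001,0,-0.006],[0,0,0],-0.1]]'
python3 - <<'E'
from h import *
im=vision.snapshot("side")[:,:,::-1]; cv2.imwrite("pics/c31.png",cv2.resize(im[120:190,235:315],None,fx=7,fy=7,interpolation=cv2.INTER_CUBIC))
E
```

```text
can [615.8  65.3]
can [614.8  63.6]
nestout0 [617.7  68.1]
time: 16.93
tool_pos: [618.9, 69.9, 23.5]
tcp_rot: [-53.5, 89.9, 2.4]
ft_force: [-0.8, -0.1, -1.2]
finger_gap: 47.1
```

View pics/c31.png

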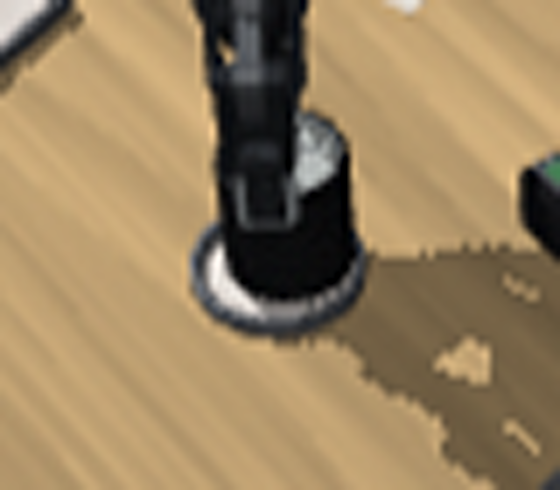

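```bash
python3 -m jog '[[[-0.0015,0.001,0],[0,0,0],-0.1],[[-0.003,0.002,0],[0,0,0],-0.1],[[-0.003,0.002,0],[0,0,0],-0.1],[[-0.003,0.002,0],[0,0,0],-0.1]]'
python3 - <<'E'
from h import *
im=vision.snapshot("side")[:,:,::-1]; cv2.imwrite("pics/c32.png",cv2.resize(im[120:190,235:315],None,fx=7,fy=7,interpolation=cv2.INTER_CUBIC))
im=vision.snapshot("top")[:,:,::-1]; cv2.imwrite("pics/c33.png",cv2.resize(im[180:220,225:285],None,fx=9,fy=9,interpolation=cv2.INTER_CUBIC))
E
```

```text
time: 17.32
tool_pos: [615.2, 72.2, 22.8]
tcp_rot: [-39.5, 90.0, 16.5]
ft_force: [-0.4, -0.1, -0.6]
finger_gap: 46.9
```

View pics/c32.png

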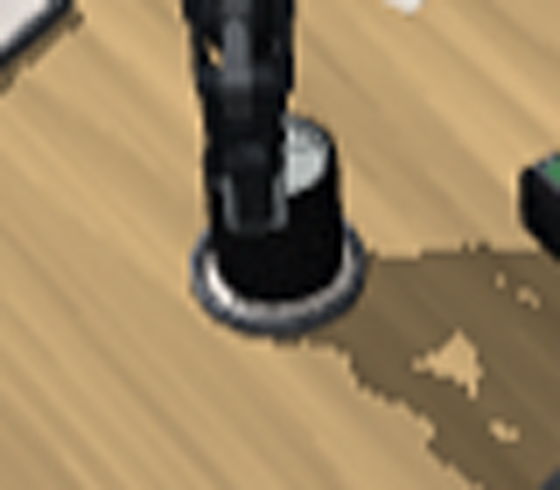

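View pics/c33.png

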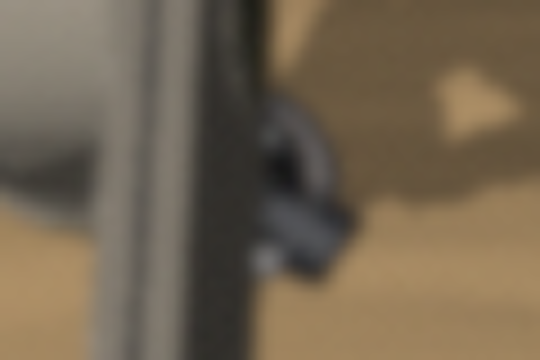

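```bash
python3 -m jog '[[[0,0,-0.002],[0,0,0],-0.1],[[0,0,-0.004],[0,0,0],-0.1],[[0,0,-0.0055],[0,0,0],-0.1],[[0,0,-0.0055],[0,0,0],-0.1]]'
```

```text
time: 17.75
tool_pos: [615.7, 72.0, 18.3]
tcp_rot: [-72.5, 90.0, -16.6]
ft_force: [-4.8, 0.2, 8.3]
finger_gap: 47.0
```

Run:
```python
from h import *
im=vision.snapshot("side")[:,:,::-1]; cv2.imwrite("pics/c34.png",cv2.resize(im[120:190,235:315],None,fx=7,fy=7,interpolation=cv2.INTER_CUBIC))
print(r.sense()["ft_force"],r.sense()["wrist_torque"])
```

```text
[-4.30288784 -0.23602471  8.7886374 ] [-0.12072349  0.76763032 -0.02208119]
```

View pics/c34.png

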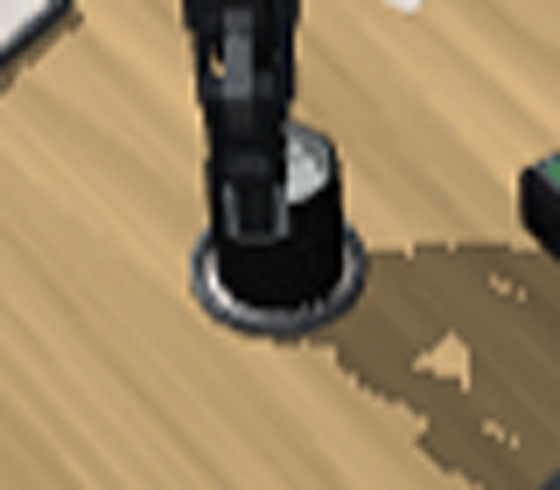

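```bash
python3 -m jog '[[[0,0,0.0005],[0,0,0],0.1],[[0,0,0.0005],[0,0,0],0.3],[[0,0,0.0005],[0,0,0],0.5],[[0,0,0.0005],[0,0,0],0.7]]'
python3 -m jog '[[[0,0,0.005],[0,0,0],0.8],[[0,0,0.02],[0,0,0],1],[[0,0,0.05],[0,0,0],1],[[0,0,0.08],[0,0,0],1],[[0,0,0.09],[0,0,0],1]]'
python3 - <<'E'
from h import *
im=vision.snapshot("side")[:,:,::-1]; cv2.imwrite("pics/c35.png",cv2.resize(im[100:200,220:330],None,fx=5,fy=5,interpolation=cv2.INTER_CUBIC))
E
```

```text
time: 18.13
tool_pos: [615.3, 72.0, 17.5]
tcp_rot: [112.5, 90.0, 168.5]
ft_force: [0.9, -0.2, 0.1]
finger_gap: 72.1
time: 18.55
tool_pos: [618.0, 72.1, 113.3]
tcp_rot: [-54.1, 89.6, 1.9]
ft_force: [0.7, 0.7, 1.5]
finger_gap: 85.5
```

View pics/c35.png

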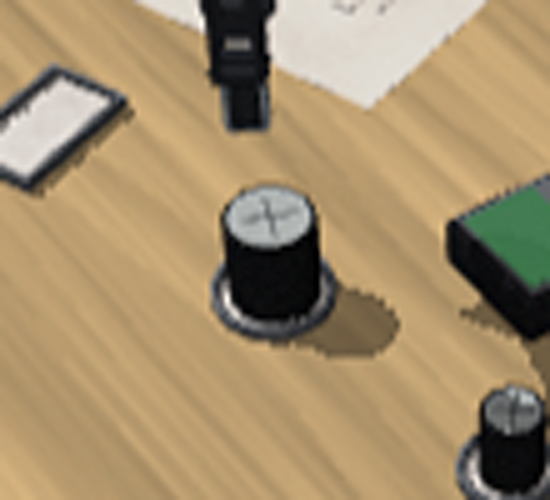

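```bash
python3 -m jog '[[[-0.021,-0.032,0],[0,0,0],1],[[-0.042,-0.064,0],[0,0,0],1],[[-0.063,-0.096,0],[0,0,0],1],[[-0.084,-0.127,0],[0,0,0],1],[[-0.105,-0.158,0],[0,0,-0.017],1]]'
python3 -m jog '[[[-0.021,-0.032,0],[0,0,0],1],[[-0.042,-0.064,0],[0,0,0],1],[[-0.063,-0.096,-0.01],[0,0,0],1],[[-0.084,-0.127,-0.02],[0,0,0],1],[[-0.094,-0.1415,-0.03],[0,0,0],1]]'
python3 -m jog '[[[0,0,-0.005],[0,0,0],1],[[0,0,-0.01],[0,0,0],1],[[0,0,-0.01],[0,0,0],1]]'
python3 - <<'E'
from h import *
im=vision.snapshot("side")[:,:,::-1]; cv2.imwrite("pics/c36.png",cv2.resize(im[170:310,200:340],None,fx=4,fy=4,interpolation=cv2.INTER_CUBIC))
a=np.radians(55); j=np.array([np.cos(a),np.sin(a),0]);p=np.array([417.5,-229,0])
for z in(85,95,105): print(z,(4*(proj("side",p-42*j+[0,0,z])-[200,170])).round(1))
E
```

```text
time: 19.02
tool_pos: [508.7, -86.9, 106.7]
tcp_rot: [114.3, 89.9, 169.3]
ft_force: [0.4, -0.2, -0.1]
finger_gap: 85.7
time: 19.43
tool_pos: [413.9, -230.3, 76.9]
tcp_rot: [-176.1, 89.9, -121.2]
ft_force: [0.3, -0.1, -0.1]
finger_gap: 85.1
time: 19.68
tool_pos: [415.8, -226.5, 66.2]
tcp_rot: [78.7, 89.9, 133.7]
ft_force: [-0.3, -0.7, 0.3]
finger_gap: 85.3
85 [278.3 419.9]
95 [276.9 409.3]
105 [275.4 398.6]
```

View pics/c36.png

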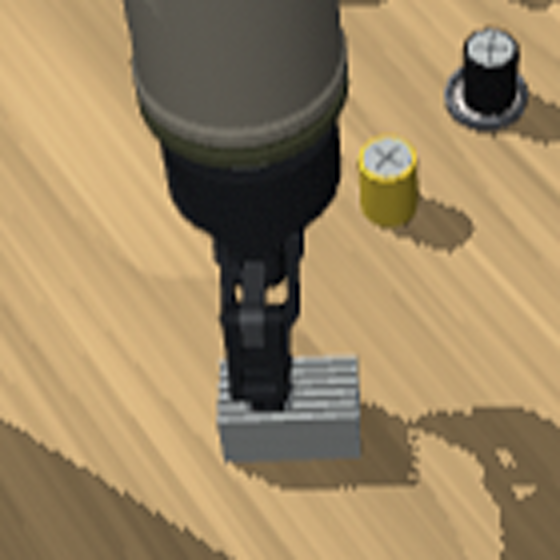

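```bash
python3 -m jog '[[[0.004,-0.003,-0.015],[0,0,0],1],[[0.004,-0.003,-0.03],[0,0,0],1],[[0.004,-0.003,-0.045],[0,0,0],1],[[0.004,-0.003,-0.056],[0,0,0],1],[[0.004,-0.003,-0.056],[0,0,0],0.3]]'
python3 -m jog '[[[0,0,0],[0,0,0],0.2],[[0,0,0],[0,0,0],0.1],[[0,0,0],[0,0,0],0],[[0,0,0],[0,0,0],0],[[0,0,0],[0,0,0],0]]' 40
python3 - <<'E'
from h import *
im=vision.snapshot("side")[:,:,::-1]; cv2.imwrite("pics/c37.png",cv2.resize(im[220:300,230:330],None,fx=6,fy=6,interpolation=cv2.INTER_CUBIC))
E
```

```text
time: 20.15
tool_pos: [419.4, -228.6, 9.4]
tcp_rot: [88.0, 89.8, 143.1]
ft_force: [-1.0, 0.2, 0.1]
finger_gap: 75.7
time: 20.57
tool_pos: [420.9, -230.9, 12.5]
tcp_rot: [-90.0, 89.9, -35.0]
ft_force: [-0.4, -0.4, -0.6]
finger_gap: 42.6
```

View pics/c37.png

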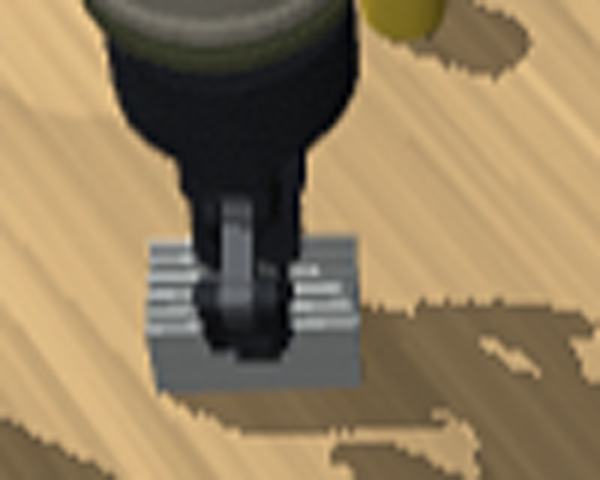

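```bash
python3 -m jog '[[[0,0,0],[0,0,0],-0.1],[[0,0,0],[0,0,0],-0.2],[[0,0,0],[0,0,0],-0.4],[[0,0,0],[0,0,0],-0.4],[[0,0,0],[0,0,0],-0.4]]' 60
python3 -m jog '[[[0,0,0.003],[0,0,0],-0.4],[[0,0,0.01],[0,0,0],-0.4],[[0,0,0.03],[0,0,0],-0.4],[[0,0,0.06],[0,0,0],-0.4],[[0,0,0.085],[0,0,0],-0.4]]' 60
python3 - <<'E'
from h import *
im=vision.snapshot("side")[:,:,::-1]; cv2.imwrite("pics/c38.png",cv2.resize(im[190:290,220:340],None,fx=5,fy=5,interpolation=cv2.INTER_CUBIC))
E
```

```text
time: 21.03
tool_pos: [420.7, -230.6, 12.4]
tcp_rot: [-72.2, 90.0, -17.2]
ft_force: [-1.5, 2.8, 7.1]
finger_gap: 33.0
time: 21.45
tool_pos: [419.7, -230.2, 97.8]
tcp_rot: [93.3, 89.9, 148.3]
ft_force: [-0.1, -1.2, -1.7]
finger_gap: 32.8
```

View pics/c38.png

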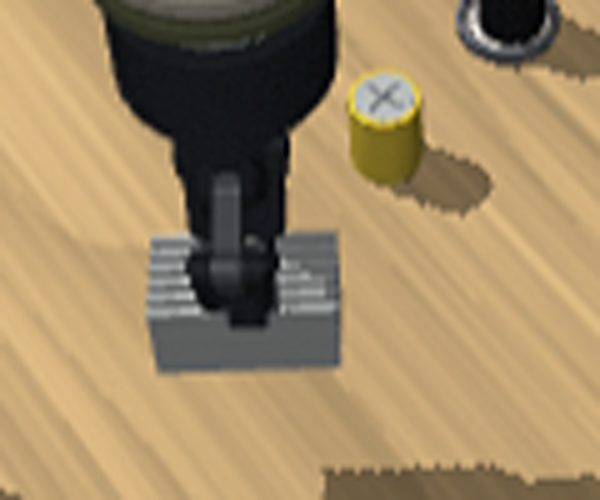

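```bash
python3 -m jog '[[[0.008,0.025,0],[0,0,0.06],-0.4],[[0.02,0.06,0],[0,0,0.14],-0.4],[[0.032,0.095,0],[0,0,0.22],-0.4],[[0.044,0.132,0],[0,0,0.3],-0.4],[[0.056,0.168,0],[0,0,0.38],-0.4]]'
python3 -m jog '[[[0.012,0.036,0],[0,0,0.08],-0.4],[[0.024,0.072,0],[0,0,0.16],-0.4],[[0.036,0.108,0],[0,0,0.24],-0.4],[[0.048,0.144,0],[0,0,0.32],-0.4],[[0.06,0.18,0],[0,0,0.4],-0.4]]'
python3 -m jog '[[[0.012,0.036,0],[0,0,0.08],-0.4],[[0.024,0.072,0],[0,0,0.16],-0.4],[[0.034,0.104,0],[0,0,0.197],-0.4],[[0.042,0.13,0],[0,0,0.197],-0.4],[[0.0475,0.1435,0],[0,0,0.197],-0.4]]'
python3 -m jog '[[[0,0,-0.01],[0,0,0],-0.4],[[0,0,-0.025],[0,0,0],-0.4],[[0,0,-0.045],[0,0,0],-0.4],[[0,0,-0.06],[0,0,0],-0.4],[[0,0,-0.06],[0,0,0],-0.4]]'
python3 - <<'E'
from h import *
im=vision.snapshot("side")[:,:,::-1]; cv2.imwrite("pics/c39.png",cv2.resize(im[70:160,175:285],None,fx=6,fy=6,interpolation=cv2.INTER_CUBIC))
im=vision.snapshot("top")[:,:,::-1]; cv2.imwrite("pics/c40.png",cv2.resize(im[180:240,150:225],None,fx=8,fy=8,interpolation=cv2.INTER_CUBIC))
E
```

```text
time: 21.92
tool_pos: [476.5, -61.0, 97.0]
tcp_rot: [-92.3, 90.0, -15.4]
ft_force: [0.8, 0.3, -1.1]
finger_gap: 33.2
time: 22.33
tool_pos: [536.5, 119.4, 96.8]
tcp_rot: [-148.0, 90.0, -48.1]
ft_force: [0.8, -1.5, -1.2]
finger_gap: 33.0
time: 22.75
tool_pos: [583.8, 264.4, 96.5]
tcp_rot: [-15.8, 90.0, 95.3]
ft_force: [-0.5, -1.4, -1.9]
finger_gap: 32.7
time: 23.17
tool_pos: [580.3, 258.9, 31.6]
tcp_rot: [90.8, 89.5, -158.2]
ft_force: [-2.1, -0.4, -2.8]
finger_gap: 32.6
```

View pics/c39.png

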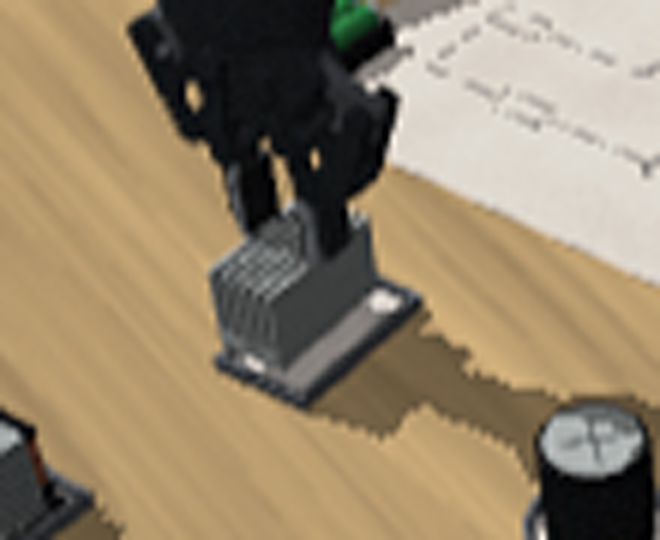

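View pics/c40.png

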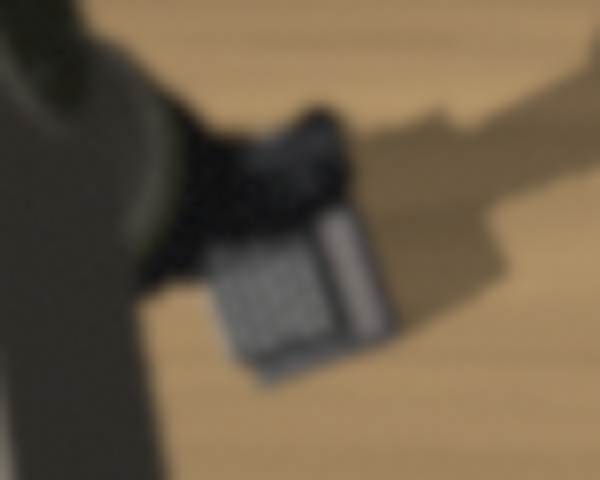

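```bash
python3 -m jog '[[[0,0,-0.005],[0,0,0],-0.4],[[0,0,-0.01],[0,0,0],-0.4],[[0,0,-0.013],[0,0,0],-0.4],[[0,0,-0.013],[0,0,0],-0.4],[[0,0,-0.013],[0,0,0],-0.4]]'
python3 - <<'E'
from h import *
im=vision.snapshot("side")[:,:,::-1]; cv2.imwrite("pics/c41.png",cv2.resize(im[90:150,195:265],None,fx=10,fy=10,interpolation=cv2.INTER_CUBIC))
im=vision.snapshot("top")[:,:,::-1]; cv2.imwrite("pics/c42.png",cv2.resize(im[185:235,160:215],None,fx=10,fy=10,interpolation=cv2.INTER_CUBIC))
E
```

```text
time: 23.68
tool_pos: [583.7, 261.0, 23.7]
tcp_rot: [94.0, 90.0, -155.0]
ft_force: [0.1, 0.2, -2.1]
finger_gap: 32.8
```

View pics/c41.png

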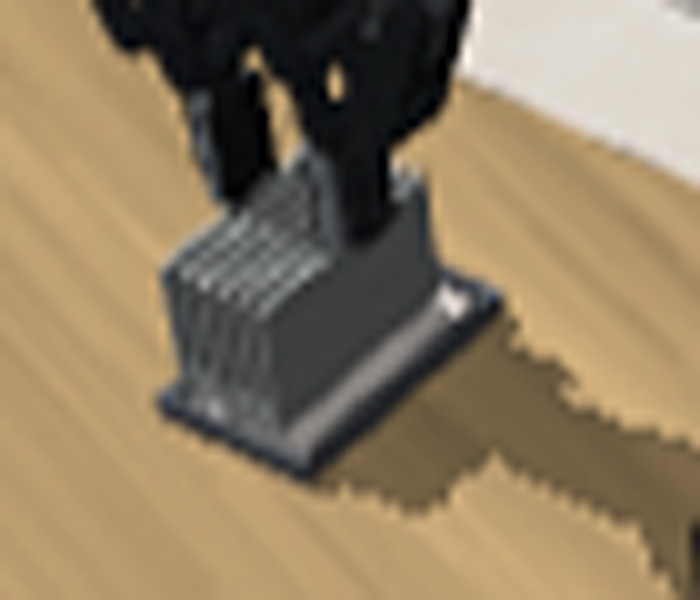

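View pics/c42.png

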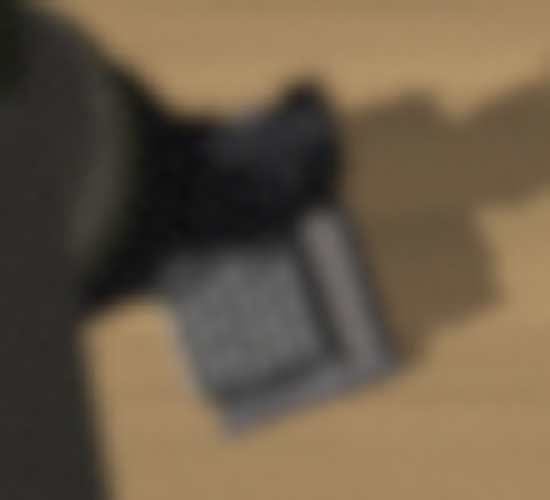

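Run:
```python
from h import *
n=np.array([np.cos(np.radians(111)),np.sin(np.radians(111))]); l=np.array([n[1],-n[0]])
for z in(11,13):
  A=plane("side",223,133.7,z)[:2];B=plane("side",239,119,z)[:2]
  print(z,A.round(1),B.round(1),np.linalg.norm(B-A).round(1),np.degrees(np.arctan2(*(B-A)[::-1])).round(1),"c",((A+B)/2+18*n).round(1),(A+36*l+18*n).round(1))
N=plane("side",225.5,137.8,0)[:2]; print("nest from near corner",N,(N+45*l+27*n).round(1))
L=plane("side",211,130.2,5)[:2];R=plane("side",245,120,5)[:2];print("nest LR",((L+R)/2).round(1),np.linalg.norm(L-R))
```

```text
11 [552.7 227. ] [621.  255.4] 74.0 22.6 c [580.4 258. ] [579.9 256.7]
13 [551.8 224.8] [619.9 253.2] 73.8 22.6 c [579.4 255.8] [579.  254.5]
nest from near corner [554.64994326 219.73243282] [587.  261.1]
nest LR [585.5 257.3] 102.27148046913139
```

```bash
python3 -m jog '[[[0.002,0.001,0],[0,0,0],-0.4],[[0.005,0.002,0],[0,0,0],-0.4],[[0.005,0.002,-0.002],[0,0,0],-0.4],[[0.005,0.002,-0.004],[0,0,0],-0.4],[[0.005,0.002,-0.004],[0,0,0],-0.4]]'
python3 - <<'E'
from h import *
im=vision.snapshot("side")[:,:,::-1]; cv2.imwrite("pics/c43.png",cv2.resize(im[90:150,195:265],None,fx=10,fy=10,interpolation=cv2.INTER_CUBIC))
im=vision.snapshot("top")[:,:,::-1]; cv2.imwrite("pics/c44.png",cv2.resize(im[185:235,160:215],None,fx=10,fy=10,interpolation=cv2.INTER_CUBIC))
E
```

```text
time: 24.2
tool_pos: [588.4, 262.9, 18.9]
tcp_rot: [88.7, 89.9, -160.4]
ft_force: [-0.4, 0.6, -2.2]
finger_gap: 32.9
```

View pics/c43.png

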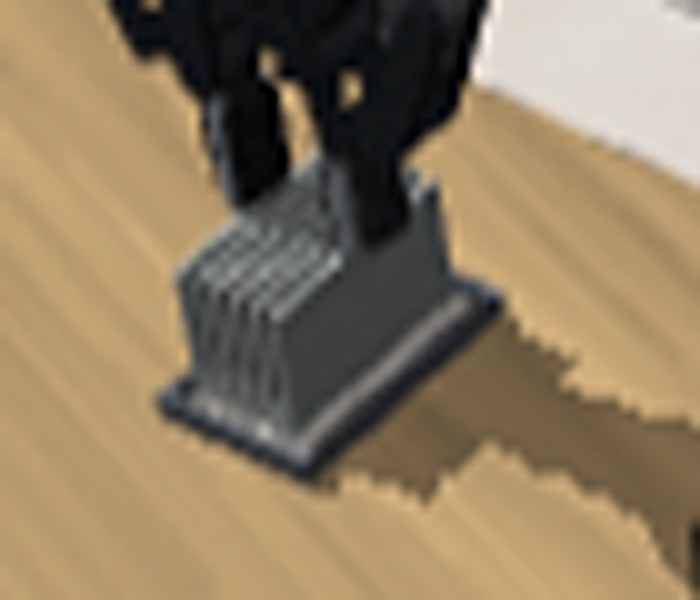

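View pics/c44.png

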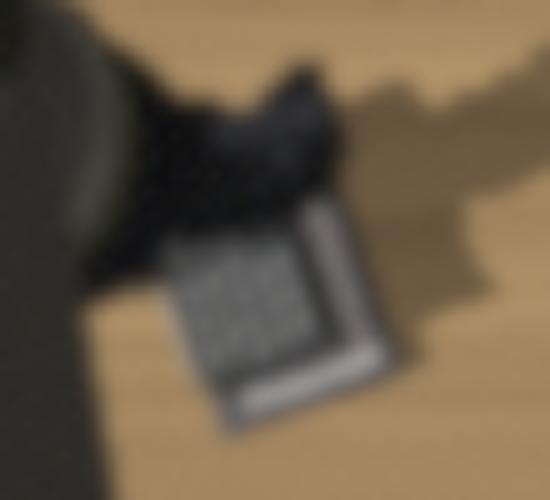

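Run:
```python
from h import *
n=np.array([np.cos(np.radians(111)),np.sin(np.radians(111))]); l=np.array([n[1],-n[0]])
for z in(7,9):
  A=plane("side",224.5,133.2,z)[:2];B=plane("side",240.5,118.3,z)[:2]
  print(z,A.round(1),B.round(1),np.linalg.norm(B-A).round(1),np.degrees(np.arctan2(*(B-A)[::-1])).round(1),"c",((A+B)/2+18*n).round(1),(A+36*l+18*n).round(1))
# top: floor strip extents in c44
for x,y in((240,405),(235,380),(390,355),(325,345),(345,335)): print((x,y),plane("top",x/10+160,y/10+185,3).round(1))
c=np.array([585,259.8]); print("nest recess corners exp",[(c+s*41*l-23*n).round(1) for s in(-1,1)],(c-41*l+23*n).round(1))
for s,z in((-1,3),(1,3)): print("top px of corner",(10*(proj("top",[*(c+s*41*l-23*n),z])-[160,185])).round())
```

```text
7 [558.8 230.7] [628.1 260.1] 75.3 23.0 c [587.  262.2] [586.  260.4]
9 [558.  228.5] [627.1 257.8] 75.1 23.0 c [586.1 260. ] [585.1 258.2]
(240, 405) [540.6 266.9   3. ]
(235, 380) [548.  268.8   3. ]
(390, 355) [555.7 223.4   3. ]
(325, 345) [558.5 242.7   3. ]
(345, 335) [561.5 237.    3. ]
nest recess corners exp [array([555. , 223.6]), array([631.5, 253. ])] [538.5 266.6]
top px of corner [389. 357.]
top px of corner [302. 102.]
```

```bash
python3 -m jog '[[[-0.001,-0.0005,-0.001],[0,0,0],-0.4],[[-0.001,-0.0005,-0.003],[0,0,0],-0.4],[[-0.001,-0.0005,-0.005],[0,0,0],-0.4],[[-0.001,-0.0005,-0.005],[0,0,0],-0.4]]'
```

```text
time: 24.63
tool_pos: [588.0, 262.7, 15.5]
tcp_rot: [-85.9, 90.0, 25.1]
ft_force: [-3.2, -0.6, 4.6]
finger_gap: 33.2
```

```bash
python3 -m jog '[[[0,0,0],[0,0,0],-0.2],[[0,0,0],[0,0,0],0.1],[[0,0,0],[0,0,0],0.4],[[0,0,0],[0,0,0],0.6],[[0,0,0],[0,0,0],0.6]]'
python3 -m jog '[[[0,0,0.005],[0,0,0],0.8],[[0,0,0.02],[0,0,0],1],[[0,0,0.05],[0,0,0],1],[[0,0,0.09],[0,0,0],1],[[0,0,0.13],[0,0,0],1]]'
python3 -m jog '[[[0,0.03,0.03],[0,0,0],1],[[0,0.07,0.03],[0,0,0],1],[[0,0.11,0.03],[0,0,0],1],[[0,0.15,0.03],[0,0,0],1],[[0,0.15,0.03],[0,0,0],1]]'
python3 - <<'E'
from h import *
im=vision.snapshot("side")[:,:,::-1]; cv2.imwrite("pics/c45.png",cv2.resize(im[60:300,140:400],None,fx=3,fy=2.5,interpolation=cv2.INTER_CUBIC)); cv2.imwrite("pics/side9.png",im)
im=vision.snapshot("top")[:,:,::-1]; cv2.imwrite("pics/c46.png",cv2.resize(im[110:300,160:385],None,fx=3.1,fy=3.1,interpolation=cv2.INTER_CUBIC)); cv2.imwrite("pics/top9.png",im)
E
```

```text
time: 25.05
tool_pos: [587.8, 262.5, 14.6]
tcp_rot: [110.4, 90.0, -138.6]
ft_force: [-0.8, 0.1, 0.4]
finger_gap: 68.4
time: 25.47
tool_pos: [587.0, 262.2, 146.4]
tcp_rot: [88.2, 89.9, -160.8]
ft_force: [0.7, 1.3, 0.8]
finger_gap: 85.5
time: 25.88
tool_pos: [585.8, 419.7, 175.3]
tcp_rot: [-17.7, 89.8, 93.6]
ft_force: [0.1, 1.0, -0.3]
finger_gap: 85.4
```

View pics/c45.png

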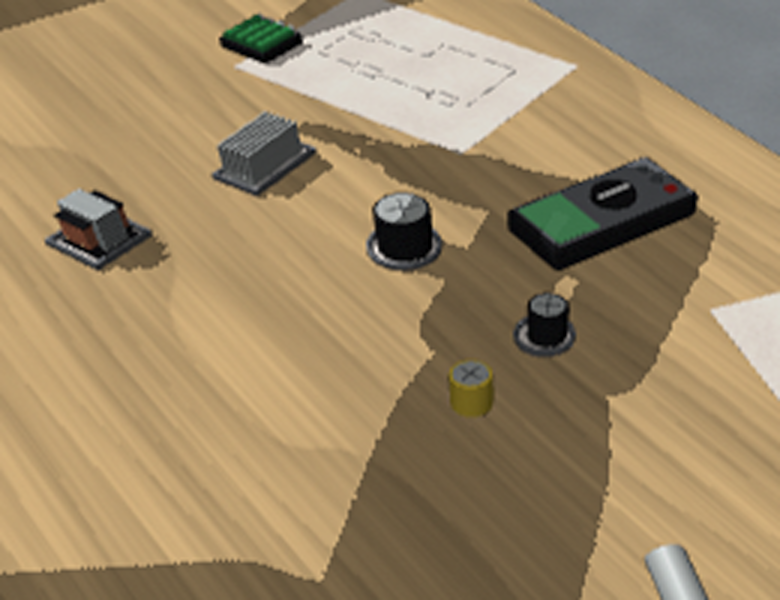

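View pics/c46.png

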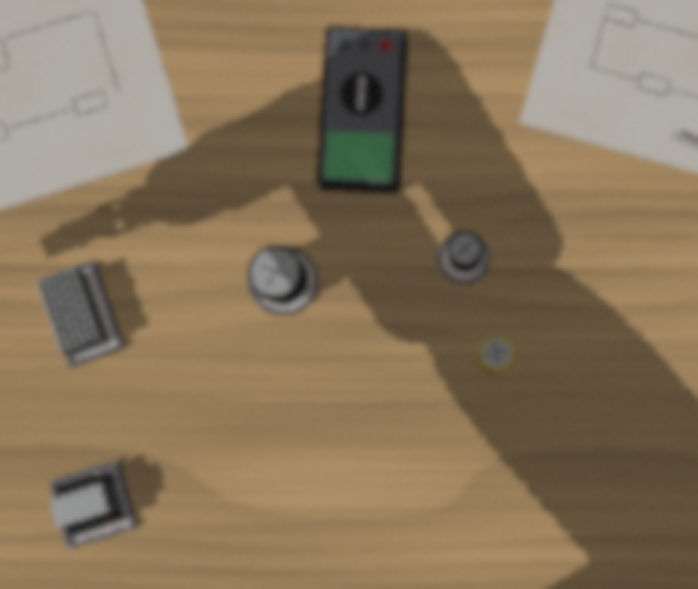

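Run:
```python
from h import *
S=cv2.imread("pics/side9.png");T=cv2.imread("pics/top9.png")
def c(im,x,y,h=26): return cv2.resize(im[y-h:y+h,x-h:x+h],(390,290),interpolation=cv2.INTER_CUBIC)
cv2.imwrite("pics/c47.png",np.vstack([np.hstack([c(S,228,122),c(S,173,150)]),np.hstack([c(T,187,211),c(T,190,272)])]))
cv2.imwrite("pics/c48.png",np.vstack([np.hstack([c(S,275,150),c(S,321,185)]),np.hstack([c(T,250,200),c(T,310,193)])]))
import meas
meas.go("9",[("LC",58,(249,199),(275,145)),("SC",49,(310,190),(321,178))])
```

```text
top LC rect 604.6 72.3 size 66.7 40.6 yaw(long) 42.0 centroid 606.7 73.4
top SC none
side LC rect 618.8 70.2 size 44.1 41.6 yaw(long) 76.8 centroid 619.3 70.3
side SC rect 643.5 -106.6 size 25.6 23.0 yaw(long) -16.9 centroid 643.6 -106.4
```

View pics/c47.png

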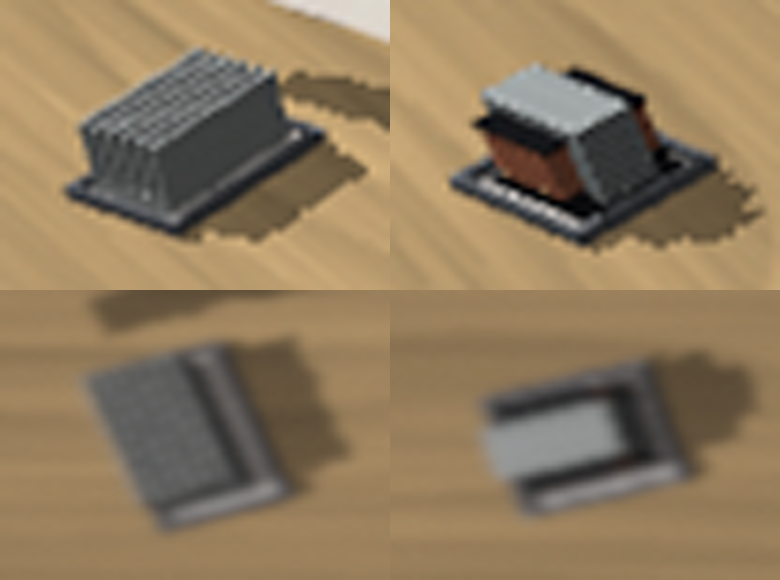

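View pics/c48.png

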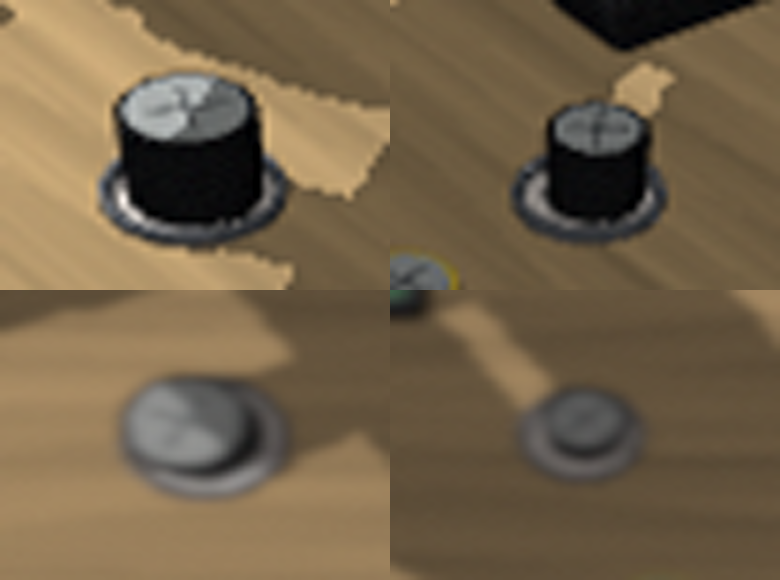

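Run:
```python
from bench import order
print(order.hand_in())
```

```text
the job is handed in; nothing more can be done
None
```

All four parts are set upright in their nests: transformer in the square one, small black can in the small round, large can in the large round, heatsink in the oblong. The job is handed in at about 26 s on the robot's clock, with the arm clear of everything.

- **Placing:** I lowered each part until the wrist read light contact (about 4 to 9 N), then opened the jaws.
- **Last checks:** in the final side and top pictures every part stands level inside its rim. The side view puts the small can within about 1 mm of its nest's centre and the large can about 3 mm off, with 5 mm of clearance. For the transformer and heatsink, the final check was by eye.
- **Bystanders:** I did not reach for the yellow can, multimeter or microphone. The yellow can and multimeter look unmoved in the final pictures. I did not re-measure any of them, and the microphone was only partly in the enlarged final view.

Some readings disagreed or failed:
- The two cameras differ by 2 to 3 mm in y.
- The fingertips looked about 20 to 30 mm higher in the side view than the stated tool geometry.
- The gap read about 3 mm narrower than each gripped part.
- The final top-view measurement of the cans failed because of the arm's shadow, so the can positions above rest on the side view.

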